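Change the cup holder at the drinking-water station and restock it

ROBOT

A 6-joint arm with a two-finger parallel gripper is mounted at the origin on the work surface. World frame = base frame: x ahead of the robot, y to its left, z up, the work surface at z = 0. Lengths are in m, angles in rad, forces in N, time in s.
With the tool pointing down it reaches from about 0.3 to 0.775 m from the base axis. Payload 14.6 kg.
Tool frame: the origin (TCP) lies on the centre line of the jaws, within the pads' length; the fingertips stand 25 mm ahead of it and the grasp point (between the pads) lies 6 mm ahead of it (ctrl.tip_reach is the distance from the TCP to the fingertips, in m); z points along the fingers, y is the line along which they close (so a half turn about z gives the same grasp; the last joint's range is limited). The gripper opens to 94 mm and grips with 3 to 60 N. Pads are 16 mm wide; open, the fingers measure 119 mm over their backs; the gripper's body (75 mm by 177 mm) begins 78 mm behind the grasp point.
Start: joints at [-1.322, 0.3, 1.521, -0, 1.321, -0.067], TCP at [0.171, -0.523, 0.23] pointing down, gripper open.
Joint ranges: [-3.03, 3.03], [-0.79, 2.21], [0.23, 2.52], [-1.04, 4.18], [0, 3.07], [-2.55, 2.55]. Speed limits (rad/s): [2.22, 2.22, 2.57, 3.14, 3.14, 3.14].

INTERFACE

Orientations are given as [roll, pitch, yaw] about the fixed x, y, z axes, in that order (R = Rz(yaw) Ry(pitch) Rx(roll)).
In Python, from station import ctrl gives the robot as it stands. The module is installed in compiled form; this text tells all that it offers.
- The arm moves only by the tool apply_moves, never from a script. Its argument "deltas" is a list of rows, each a list of 7 numbers: the closure in counts, from 0 (fully open) to 255 (shut), then the shift along the world's x, y, z in cm, then the turn, a rotation vector about the world's x, y, z in rad. In form: [[jaw, tx, ty, tz, ax, ay, az], ...]. A call has 1 to 10 rows; each row shifts and turns the commanded pose from where the row before left it; what a row does not reach is not made up. A row lasts 1/10 s, in which the tool goes at most 50 mm and 8.59 degrees, less where a joint would pass 70% of its speed; a pose out of reach is approached as far as the arm can. A call with a gripper value outside its range is refused whole. The fingers move at their own pace and stop on an object; "grip_force" is the grip in N (left out, the last holds). Time passes only in rows, so rows that do not move let the fingers close. It gives the time, the measured TCP pose, the force, the opening and the grip force at its end, in the units of the state.
- ctrl.get_obs(): the state, without advancing time (a new reading comes with each control period).
- ctrl.camera(name): name is "side" or "top"; returns a dict with "img" (400x640x3 uint8, red, green, blue), "K" (3x3 intrinsics, pixels), "pose" (4x4, takes a point from camera to world coordinates). Camera axes: x right, y up, looking along -z (the intrinsics and any distortion apply to the point x, -y, -z); pixel columns grow to the right and rows downward; lengths in m; the calibration is good to about 2 mm. A picture is of the moment at which its call begins. There is no depth.
- ctrl.hand_in(): hands the job in; it is judged then, once.
The state is a dict: "time_s": time; "qpos": joint angles; "joint_vel": joint speeds; "tau": joint torques, N m; "ee_pos": TCP position; "eef_rot": TCP orientation; "force": force on the tool from outside, world axes, zero at the start; "moment": the same for the moment, N m; "grip_width": finger opening in m; "grip_force": force on a finger pad.
Only numpy, scipy, OpenCV 4.12 (cv2) and the standard library are available. Lean on these libraries where they do the work, as an engineer would, in place of code of your own. Each camera call takes 0.05 s, during which the arm holds its last target. There are 200 camera calls.

TASK

Press the catch to free the old cup holder from its rail, take it off and set it down flat on the drain mat midway between the two food jars; only then slide the spare holder onto the rail, fully home until the catch clicks. Nest all the steel cups upright in one stack in the spare holder's socket, leaving the other things on the table where they are.

Things in the scene. Friction and masses are not known exactly. Their poses are not given: they have to be found in the camera images.
- old_grip (a point): OLD cup holder, on the rail at the start, held by the catch. Flat aluminium plate 140 (x) by 88 (y) by 10 mm with a tab, a socket and a side arm, 0.18 to 0.34 kg. Point: centre of its black upright gripping tab, 26 (x) by 16 (y) mm, 10 to 65 mm above the underside; the point is at (-50, 0, 45) mm from the middle of the plate's underside. x points from tab to socket, z up.
- old_seat (a point): Old holder: floor centre of its round steel socket, at (30, 0, 10) mm from the middle of the plate's underside. Same axes.
- old_mid (a point): Old holder: middle of its whole footprint, at (0, 18, 10) mm from the middle of the plate's underside. The footprint runs from y = -44 to +80 mm of the plate's middle, for a side arm (x 22 to 38 mm, 20 to 32 mm above the underside) sticks out on +y; the rail's catch holds this arm. Same axes.
- spare_grip (a point): SPARE cup holder, same shape and mass as the old one (side arm on +y too), lying free on the table at the start. Point: centre of its black tab, at (-50, 0, 45) mm from the middle of the plate's underside; x points from the tab to the socket, z up.
- spare_seat (a point): Spare holder: centre of its socket's floor, at (30, 0, 10) mm from the middle of the plate's underside. The socket is a steel ring 64 mm across, inner diameter 54 mm, its rim 35 mm above this point. Same axes.
- dock_home (a point): Rail: low metal channel, fixed. Point: where the middle of a holder's underside lies when fully home, on the rail's slippery floor, 5 mm above the table. x is the way a holder slides in, y to the catch's side, z up. Side walls 16 mm high, 92 mm apart from x = -40 mm on (a plate has 2 mm play each side), flaring evenly to about 128 mm apart at the entry, x = -190 mm.
- rail_load (a point): Point on the rail's floor, 120 mm before home, where the middle of a holder's underside can be set down or lifted off. Lips over the plate's edges, from 20 mm before home on, stop it from being lifted: its middle must be at least 100 mm before home for that. From here it slides along x. Axes as the rail.
- ejector (a joint): Black spring plunger in the rail, m pushed in: 0 out, 0.028 with a holder home. It pushes the holder's front edge back out over the last 28 mm with 2.5 to 4 N, damped. The end stop lies 2.5 mm past home. Pushing a holder home past catch and ejector takes about 10 N, 15 N at most; let go, it comes back 1 to 4 mm and rests on the catch.
- catch_pad (a point): Top centre of the catch's black press pad, 40 by 36 mm, beside the rail, 42 mm above the table when up. It stands at (12, 112) mm in the rail's x, y. Axes as the rail.
- catch (a joint): How far the catch is pressed down, m: 0 up, 0.014 bottom. Springs up by itself (2 N up, 5.5 N at the bottom; push with about 10 N). Pressed deeper than 0.011 it frees a home holder, which the ejector then pushes about 30 mm out (up to 1 s; then let go). A passing side arm also presses it: back at 0 with the holder home means clicked.
- jar1_mid (a point): Closed steel food jar with grey lid, 74 mm across, 110 mm tall, standing on a black rubber drain mat (3 mm thick, 380 by 200 mm, fixed); the two jars stand about 260 mm apart. Point: its centre, 55 mm above its underside.
- jar2_mid (a point): Closed steel food jar with grey lid, 74 mm across, 110 mm tall, standing on a black rubber drain mat (3 mm thick, 380 by 200 mm, fixed); the two jars stand about 260 mm apart. Point: its centre, 55 mm above its underside.
- cup1_mid (a point): Steel stacking cup, bottom-heavy, 85 mm tall, 0.10 to 0.19 kg: foot 48 mm across up to 45 mm, above it 62 to 64 mm across, walls 4 mm, inner diameter 54 mm, inner floor at 45 mm. The foot fits a holder's socket (stands on its floor) or another cup (stands on its inner floor) with 3 mm play, so each cup adds 45 mm. Point: its centre, 42.5 mm above the underside; z up. May be absent.
- cup2_mid (a point): Steel stacking cup, bottom-heavy, 85 mm tall, 0.10 to 0.19 kg: foot 48 mm across up to 45 mm, above it 62 to 64 mm across, walls 4 mm, inner diameter 54 mm, inner floor at 45 mm. The foot fits a holder's socket (stands on its floor) or another cup (stands on its inner floor) with 3 mm play, so each cup adds 45 mm. Point: its centre, 42.5 mm above the underside; z up. May be absent.
- cup3_mid (a point): Steel stacking cup, bottom-heavy, 85 mm tall, 0.10 to 0.19 kg: foot 48 mm across up to 45 mm, above it 62 to 64 mm across, walls 4 mm, inner diameter 54 mm, inner floor at 45 mm. The foot fits a holder's socket (stands on its floor) or another cup (stands on its inner floor) with 3 mm play, so each cup adds 45 mm. Point: its centre, 42.5 mm above the underside; z up. May be absent.
- cup4_mid (a point): Steel stacking cup, bottom-heavy, 85 mm tall, 0.10 to 0.19 kg: foot 48 mm across up to 45 mm, above it 62 to 64 mm across, walls 4 mm, inner diameter 54 mm, inner floor at 45 mm. The foot fits a holder's socket (stands on its floor) or another cup (stands on its inner floor) with 3 mm play, so each cup adds 45 mm. Point: its centre, 42.5 mm above the underside; z up. May be absent.
- flask1: Bystander: blue bottle-shaped flask, 60 mm across, 200 mm tall. Origin at the centre of its underside.
- flask2: Bystander: clear bottle, 68 mm across, 170 mm tall. Origin at the centre of its underside.
- mug: Bystander: white mug, 80 mm across, 90 mm tall. Origin at the centre of its underside.
- canister: Bystander: dark steel canister, 48 mm across, 65 mm tall. Origin at the centre of its underside.
- bowl: Bystander: white bowl, 120 mm across, 50 mm tall. Origin at the centre of its underside.
- tin: Bystander: tin can, 70 mm across, 100 mm tall. Origin at the centre of its underside.
There are look-alikes about, which are no part of the job. Leave any green or yellow look-alike of the part that bears cup4_mid alone.

How it is judged:
By the outcome, as a careful person would: the job done as asked, in the order asked, and still so for the second after the job is handed in, with the robot touching nothing.
Of cup1, cup2, cup3, cup4 only 2 to 4 are there at a start; the rules pass over those that are not, and their reading is None.
At some moment in a run one of cup1, cup2, cup3, cup4 may be knocked a few centimetres aside while the robot is not near it.
It also fails if it takes over 208 s, if anything falls off the work surface, if the arm or the gripper's body presses on something with over 40 N, if the wrist force passes 120 N, or if a joint passes its speed limit or range.

## Working session

There is one attempt and no reset: what is moved stays moved. The work goes in short steps, Python scripts to look and compute and a tool call to move; the robot and the scene stay as the last step left them, time stands still between calls to the robot, and variables do not carry over. Pictures are saved under pics/ and viewed, at most 14 in all, crops included, and the job is handed in when it is done.

Besides the shell and the picture viewer there is one more tool, called as name(argument=value, ...) on one line, values as JSON. apply_moves: Moves the arm, as the interface text tells. Its arguments: {"type":"object","properties":{"deltas":{"type":"array"},"grip_force":{"type":"number"}},"required":["deltas"]}

```bash
mkdir -p pics
cat > h.py <<'E'
import numpy as np, cv2
from station import ctrl
def cam(n,save=None):
    c=ctrl.camera(n)
    if save: cv2.imwrite('pics/'+save+'.png',c['img'][:,:,::-1])
    return c
def ray(c,u,v):
    d=np.linalg.inv(c['K'])@[u,v,1.]; T=np.array(c['pose'])
    return T[:3,3],T[:3,:3]@np.array([d[0],-d[1],-d[2]])
def pl(c,u,v,z):
    o,d=ray(c,u,v); return o+d*(z-o[2])/d[2]
def pr(c,p):
    T=np.array(c['pose']); q=T[:3,:3].T@(np.array(p)-T[:3,3]); q=np.array([q[0],-q[1],-q[2]]); w=np.array(c['K'])@q; return w[:2]/w[2]
def tri(c1,p1,c2,p2):
    o1,d1=ray(c1,*p1);o2,d2=ray(c2,*p2)
    s=np.linalg.lstsq(np.c_[d1,-d2],o2-o1,rcond=None)[0]
    a=o1+d1*s[0];b=o2+d2*s[1];return (a+b)/2,np.linalg.norm(a-b)
E
python3 - <<'E'
from h import *
for n in('top','side'):
    c=cam(n,n+'0'); print(c.keys(),c['K'],c['pose']); 
print(ctrl.get_obs(),ctrl.tip_reach)
E
```

```text
dict_keys(['img', 'K', 'pose']) [[454.15327893   0.         323.58830185]
 [  0.         454.15327893 194.12867088]
 [  0.           0.           1.        ]] [[ 0.02134864  0.99636292 -0.08249348  0.44275163]
 [-0.99976991  0.02110357 -0.00384171 -0.02836657]
 [-0.00208683  0.08255652  0.9965842   1.56478173]
 [ 0.          0.          0.          1.        ]]
dict_keys(['img', 'K', 'pose']) [[452.48040566   0.         318.22074908]
 [  0.         452.48040566 203.00119825]
 [  0.           0.           1.        ]] [[-0.86882079  0.35789826 -0.34213926  0.12076584]
 [-0.49498337 -0.61121283  0.61758428  0.81529219]
 [ 0.01191244  0.70592331  0.7081881   0.98209517]
 [ 0.          0.          0.          1.        ]]
{'time_s': 0.1, 'qpos': array([-1.32158829e+00,  3.00463445e-01,  1.52147304e+00, -3.79670799e-05,
        1.32068489e+00, -6.66262378e-02]), 'joint_vel': array([ 0.00055103, -0.00290442, -0.00174824,  0.00199185,  0.00124039,
        0.00182417]), 'tau': array([ 9.89371911e-04, -5.32648265e+01, -3.53284764e+01,  7.09819794e-02,
        2.35219690e-02, -7.33900970e-05]), 'ee_pos': array([ 0.17076357, -0.52262082,  0.22993621]), 'eef_rot': array([-3.14056377e+00, -3.17946719e-05,  3.15843677e-01]), 'force': array([-0.88391189,  0.36666656,  0.0772331 ]), 'moment': array([0.01364333, 0.04914366, 0.00489497]), 'grip_force': 0.0, 'grip_width': 0.09400538557377916} 0.025
```

View pics/top0.png

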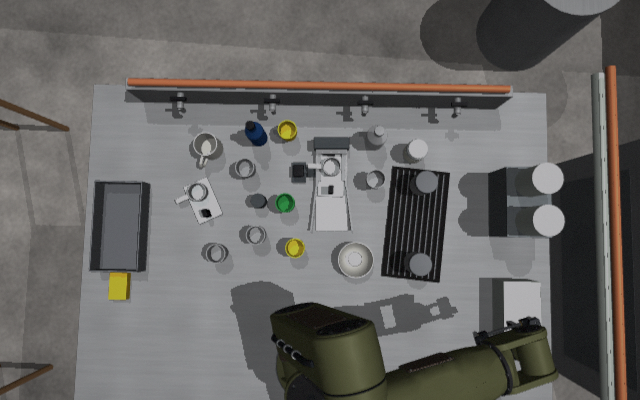

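View pics/side0.png

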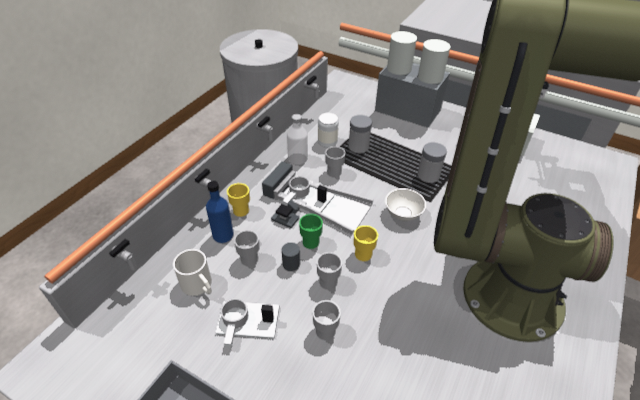

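Top view. Steel cups: (245,169), (375,179), (256,235), (216,253). Look-alikes: yellow (287,130) and (295,248), green (285,203), dark canister (260,201), tin (418,150). Old holder on the rail at (331,178) with pad (299,171), and the spare at (202,200). Jars at (427,182) and (420,265). I'll check these in one close crop.

Run:
```python
from h import *
c=cam('top');i=c['img'][115:290,175:455,::-1]
i=cv2.resize(i,None,fx=2.85,fy=2.85,interpolation=cv2.INTER_CUBIC);cv2.imwrite('pics/crop1.png',i)
s=cam('side');i=s['img'][110:345,165:465,::-1]
i=cv2.resize(i,None,fx=2.5,fy=2.5,interpolation=cv2.INTER_CUBIC);cv2.imwrite('pics/crop2.png',i)
```

```text
(no output)
```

View pics/crop1.png

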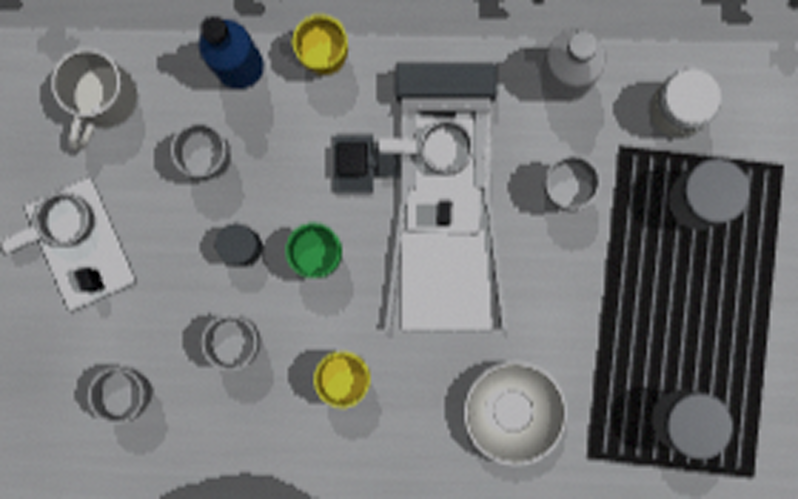

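View pics/crop2.png

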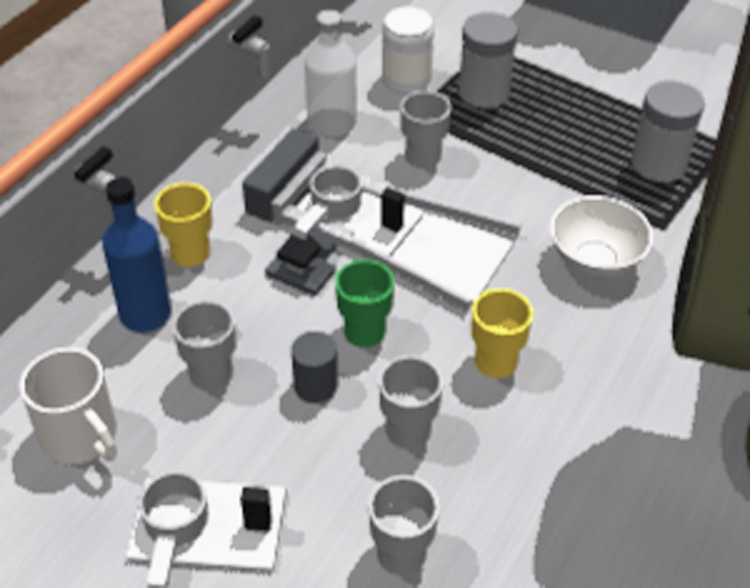

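The crops confirm the choice: four plain steel cups at crop1 (200,152), (572,183), (230,342) and (119,393). Green and yellow are look-alikes. The old holder is on the rail with the pad at (353,158), and the spare is at left with its arm pointing left. The canister at (238,245) is dark and solid.

Run:
```python
from h import *
t=cam('top');s=cam('side')
P={'oldrim':((443,147),(335,184),.05),'oldtab':((443,212),(393,195),.07),'pad':((353,158),(299,247),.042),
'sprim':((64,220),(174,500),.045),'sptab':((90,279),(256,493),.065),'jar1':((717,191),(490,33),.113),'jar2':((700,427),(673,100),.113),
'cA':((200,152),(205,328),.085),'cB':((572,183),(425,112),.085),'cC':((230,342),(411,384),.085),'cD':((119,393),(404,504),.085),
'ycup':((341,379),(502,317),.085),'green':((314,250),(365,287),.085),'can':((238,245),(315,348),.065),'bowl':((515,412),(601,235),.05),
'railL':((384,328),(466,310),.016),'railR':((502,328),(518,231),.016)}
for k,(a,b,z) in P.items():
    a=((a[0]+.5)/2.85-.5+175,(a[1]+.5)/2.85-.5+115);b=((b[0]+.5)/2.5-.5+165,(b[1]+.5)/2.5-.5+110)
    p,e=tri(t,a,s,b)
    print(k,np.round(pl(t,*a,z)[:2]*1e3),np.round(pl(s,*b,z)[:2]*1e3),z,np.round(p*1e3),round(e*1e3,1))
```

```text
oldrim [663. -42.] [664. -41.] 0.05 [664. -42.  49.] 1.9
oldtab [584. -44.] [584. -41.] 0.07 [584. -44.  67.] 1.0
pad [648.  64.] [649.  65.] 0.042 [649.  64.  41.] 0.4
sprim [567. 403.] [568. 407.] 0.045 [569. 405.  40.] 3.3
sptab [498. 364.] [498. 372.] 0.065 [500. 367.  56.] 3.7
jar1 [ 610. -352.] [ 604. -338.] 0.113 [ 611. -355.  100.] 0.0
jar2 [ 346. -334.] [ 347. -325.] 0.113 [ 347. -334.  107.] 3.8
cA [646. 238.] [645. 246.] 0.085 [648. 240.  77.] 3.1
cB [ 619. -191.] [ 616. -180.] 0.085 [ 621. -192.   74.] 1.8
cC [428. 196.] [427. 202.] 0.085 [429. 197.  78.] 0.9
cD [368. 320.] [367. 324.] 0.085 [368. 321.  80.] 0.8
ycup [389.  68.] [386.  78.] 0.085 [389.  69.  75.] 0.7
green [535. 103.] [531. 114.] 0.085 [536. 104.  73.] 0.5
can [541. 193.] [542. 198.] 0.065 [542. 195.  61.] 3.3
bowl [ 354. -132.] [ 351. -123.] 0.05 [ 354. -133.   40.] 0.2
railL [448.  23.] [447.  32.] 0.016 [449.  24.   6.] 1.7
railR [ 451. -118.] [ 449. -113.] 0.016 [ 451. -118.   10.] 0.4
```

apply_moves(deltas=[[255, 0, 0, 4, 0, 0, -0.1], [255, 3, 3.67, 0, 0, 0, -0.1], [255, 3, 3.67, 0, 0, 0, -0.096], [255, 3, 3.67, 0, 0, 0, 0], [255, 3, 3.67, 0, 0, 0, 0], [255, 3, 3.67, 0, 0, 0, 0], [255, 3, 3.67, 0, 0, 0, 0], [255, 3, 3.67, 0, 0, 0, 0], [255, 3, 3.67, 0, 0, 0, 0], [255, 3, 3.67, 0, 0, 0, 0]], grip_force=10)

```text
time_s: 1.3
ee_pos: [0.4417, -0.1907, 0.2707]
eef_rot: [3.141, -0.0, 0.02]
force: [1.0, -0.3, -1.1]
grip_width: 0.0172
grip_force: 0.0
```

apply_moves(deltas=[[255, 3, 3.67, 0, 0, 0, 0], [255, 3, 3.67, 0, 0, 0, 0], [255, 3, 3.67, 0, 0, 0, 0], [255, 3, 3.67, 0, 0, 0, 0], [255, 3, 3.67, 0, 0, 0, 0], [255, 3, 3.67, 0, 0, 0, 0], [255, 2, 3.6, 0, 0, 0, 0], [255, 0, 0, -5, 0, 0, 0], [255, 0, 0, -5, 0, 0, 0], [255, 0, 0, -5, 0, 0, 0]])

```text
time_s: 2.3
ee_pos: [0.6406, 0.0641, 0.1186]
eef_rot: [-3.142, -0.0, 0.02]
force: [0.8, -0.2, -0.3]
grip_width: 0.0003
grip_force: 0.0
```

Run:
```python
from h import *
t=cam('top');s=cam('side')
o=ctrl.get_obs();p=o['ee_pos'];print(p,pr(t,p),pr(s,p-[0,0,.025]))
print(pr(s,[.649,.065,.042]))
a=cv2.resize(s['img'][120:260,220:370,::-1],None,fx=4,fy=4,interpolation=cv2.INTER_CUBIC)
cv2.imwrite('pics/p1.png',a)
```

```text
[0.63769143 0.06364188 0.11362247] [297.25849594 170.41560365] [287.06655348 198.13406111]
[284.10584913 208.52576698]
```

View pics/p1.png

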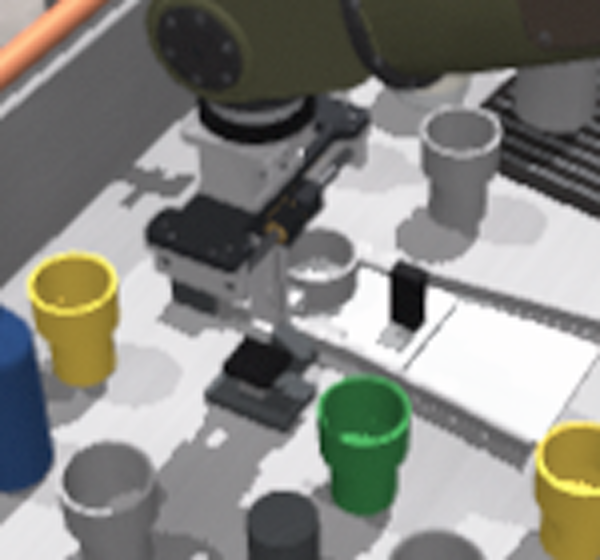

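The fingertip shows at (287,200) in the side view, 2 px from prediction, so the calibration is usable. It is 1 cm short of the pad in x.

apply_moves(deltas=[[255, 1.1, 0.3, -1, 0, 0, 0], [255, 0, 0, -2.5, 0, 0, 0], [255, 0, 0, -1, 0, 0, 0], [255, 0, 0, -0.6, 0, 0, 0], [255, 0, 0, -0.5, 0, 0, 0], [255, 0, 0, -0.4, 0, 0, 0], [255, 0, 0, 0, 0, 0, 0], [255, 0, 0, 0, 0, 0, 0]])

```text
time_s: 3.2
ee_pos: [0.6522, 0.0667, 0.0612]
eef_rot: [3.142, -0.001, 0.02]
force: [1.0, -0.3, 1.8]
grip_width: 0.0005
grip_force: 1.2
```

apply_moves(deltas=[[255, 0, 0, -0.4, 0, 0, 0], [255, 0, 0, -0.3, 0, 0, 0], [255, 0, 0, 0, 0, 0, 0]])

```text
time_s: 3.5
ee_pos: [0.6521, 0.0667, 0.0534]
eef_rot: [-3.142, -0.001, 0.02]
force: [1.0, 0.6, 5.4]
grip_width: 0.0007
grip_force: 2.5
```

apply_moves(deltas=[[255, 0, 0, -0.1, 0, 0, 0], [255, 0, 0, 0, 0, 0, 0], [255, 0, 0, 0, 0, 0, 0], [255, 0, 0, 0, 0, 0, 0], [255, 0, 0, 0, 0, 0, 0], [255, 0, 0, 0, 0, 0, 0], [255, 0, 0, 0, 0, 0, 0], [255, 0, 0, 0, 0, 0, 0], [255, 0, 0, 0, 0, 0, 0], [255, 0, 0, 0, 0, 0, 0]])

```text
time_s: 4.5
ee_pos: [0.6522, 0.0668, 0.0531]
eef_rot: [-3.142, -0.001, 0.02]
force: [-0.7, 0.0, 8.4]
grip_width: 0.0005
grip_force: 4.4
```

apply_moves(deltas=[[255, 0, 0, 1, 0, 0, 0], [255, 0, 0, 4, 0, 0, 0], [255, 0, 0, 5, 0, 0, 0], [150, 0, 0, 4, 0, 0, 0], [150, -5, -3, 0, 0, 0, 0], [150, -5, -3, 0, 0, 0, 0], [150, 0, -4.9, 0, 0, 0, 0]])

```text
time_s: 5.2
ee_pos: [0.5611, -0.0324, 0.1915]
eef_rot: [-3.14, 0.005, 0.023]
force: [0.5, -0.6, -0.2]
grip_width: 0.0292
grip_force: 0.0
```

Run:
```python
from h import *
t=cam('top');s=cam('side')
o=ctrl.get_obs();p=o['ee_pos'];print(p,o['grip_width'],pr(s,[.584,-.042,.07]),pr(s,[.554,-.042,.07]),pr(s,[.554,-.042,.015]),pr(s,p+[0,0,-.025]))
a=cv2.resize(s['img'][120:260,220:370,::-1],None,fx=4,fy=4,interpolation=cv2.INTER_CUBIC)
cv2.imwrite('pics/p2.png',a)
```

```text
[ 0.5648265  -0.03765841  0.19280414] 0.03624968594525815 [321.95647897 187.4276903 ] [330.89571473 190.97737927] [330.31581282 204.21438343] [327.83970843 164.9983478 ]
```

View pics/p2.png

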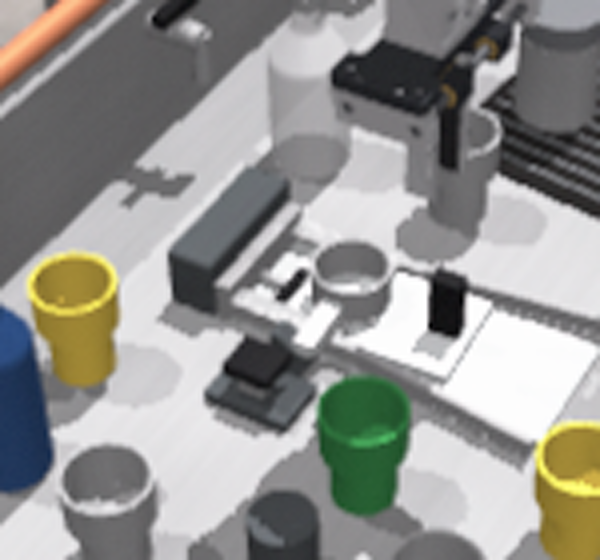

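The holder is out by about 30 mm, with the tab top now at px (332,189). I'll grasp the tab next.

apply_moves(deltas=[[120, -1.2, -0.5, -4, 0, 0, 0], [120, 0, 0, -4.5, 0, 0, 0], [120, 0, 0, -4, 0, 0, 0], [120, 0, 0, -1, 0, 0, 0], [120, 0, 0, 0, 0, 0, 0], [255, 0, 0, 0, 0, 0, 0], [255, 0, 0, 0, 0, 0, 0], [255, 0, 0, 0, 0, 0, 0], [255, 0, 0, 0, 0, 0, 0]], grip_force=35)

```text
time_s: 6.2
ee_pos: [0.5543, -0.0403, 0.0589]
eef_rot: [3.139, -0.001, 0.02]
force: [-11.6, -31.2, 15.2]
grip_width: 0.0213
grip_force: 15.5
```

apply_moves(deltas=[[255, 0, 0, 0, 0, 0, 0], [255, 0, 0, 0, 0, 0, 0]])

```text
time_s: 6.4
ee_pos: [0.5542, -0.0422, 0.0593]
eef_rot: [3.136, -0.001, 0.019]
force: [-9.2, -26.0, 10.4]
grip_width: 0.0167
grip_force: 35.4
```

Run:
```python
from h import *
o=ctrl.get_obs();print(o)
s=cam('side')
a=cv2.resize(s['img'][120:260,250:400,::-1],None,fx=4,fy=4,interpolation=cv2.INTER_CUBIC)
cv2.imwrite('pics/p3.png',a)
```

```text
{'time_s': 6.4, 'qpos': array([-0.13963088,  0.5118526 ,  1.65810728, -0.00617071,  0.96989743,
        1.41578882]), 'joint_vel': array([-9.42879392e-04,  5.47531304e-07,  1.59117063e-04,  3.36559232e-03,
        9.77784903e-05, -7.83880084e-05]), 'tau': array([ 15.67399442, -53.58597279, -28.27850819,   5.99480823,
        -1.36020675,  -0.5198838 ]), 'ee_pos': array([ 0.55420343, -0.04219357,  0.05925848]), 'eef_rot': array([ 3.13629140e+00, -9.19029720e-04,  1.88634818e-02]), 'force': array([ -9.15372884, -26.03474823,  10.42529396]), 'moment': array([-5.48166094,  1.6241302 , -0.52900194]), 'grip_force': 35.364979954320006, 'grip_width': 0.016652703351202804}
```

View pics/p3.png

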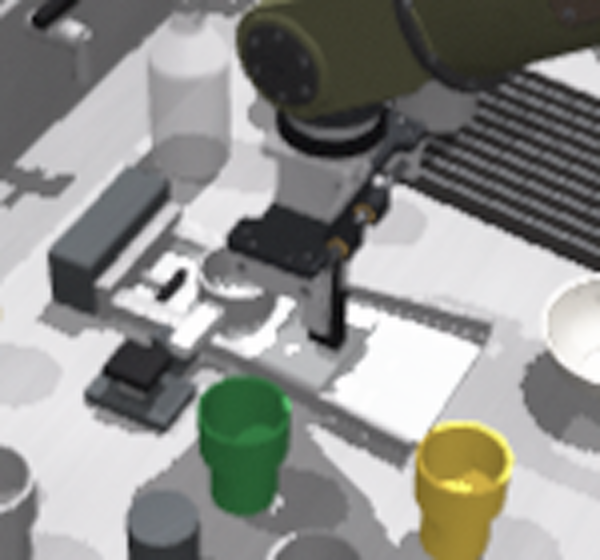

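apply_moves(deltas=[[255, 0, -0.2, 0, 0, 0, 0], [255, 0, 0, 0, 0, 0, 0]])

```text
time_s: 6.65
ee_pos: [0.5544, -0.0431, 0.0589]
eef_rot: [3.138, -0.001, 0.019]
force: [-4.1, -17.5, 6.3]
grip_width: 0.0166
grip_force: 35.0
```

apply_moves(deltas=[[255, 0, -0.4, 0, 0, 0, 0], [255, 0, 0, 0, 0, 0, 0]])

```text
time_s: 6.85
ee_pos: [0.5546, -0.0457, 0.0586]
eef_rot: [3.141, -0.002, 0.019]
force: [-1.8, -9.0, 4.5]
grip_width: 0.016
grip_force: 34.8
```

apply_moves(deltas=[[255, -1, -0.2, 0, 0, 0, 0], [255, -2, -0.04, 0, 0, 0, 0], [255, -2, -0.04, 0, 0, 0, 0], [255, -2, -0.04, 0, 0, 0, 0], [255, -2, -0.04, 0, 0, 0, 0], [255, 0, 0, 0, 0, 0, 0]])

```text
time_s: 7.45
ee_pos: [0.4628, -0.0481, 0.0585]
eef_rot: [-3.142, -0.001, 0.02]
force: [-1.5, 1.0, 4.8]
grip_width: 0.0157
grip_force: 35.0
```

apply_moves(deltas=[[255, 0, 0, 2, 0, 0, 0], [255, 0, 0, 4, 0, 0, 0], [255, 0, 0, 4, 0, 0, 0], [255, 0, 0, 4, 0, 0, 0], [255, -0.6, -4.4, 0, 0, 0, -0.04], [255, -0.6, -4.4, 0, 0, 0, -0.04], [255, -0.6, -4.4, 0, 0, 0, 0], [255, -0.6, -4.4, 0, 0, 0, 0], [255, -0.6, -4.4, 0, 0, 0, 0], [255, -0.6, -4.4, 0, 0, 0, 0]], grip_force=45)

```text
time_s: 8.45
ee_pos: [0.4273, -0.3136, 0.1974]
eef_rot: [-3.141, 0.0, -0.06]
force: [1.4, -0.2, -2.7]
grip_width: 0.0157
grip_force: 45.0
```

apply_moves(deltas=[[255, 0, -4.4, 0, 0, 0, 0], [255, 0, 0, -4, 0, 0, 0], [255, 0, 0, 0, 0, 0, 0], [255, 0, 0, 0, 0, 0, 0]])

```text
time_s: 8.85
ee_pos: [0.4279, -0.3554, 0.1576]
eef_rot: [-3.14, 0.001, -0.06]
force: [-0.4, -0.6, -2.5]
grip_width: 0.0159
grip_force: 45.0
```

Run:
```python
from h import *
o=ctrl.get_obs();print(o['ee_pos'],o['eef_rot'],o['force'],o['grip_width'])
t=cam('top');s=cam('side')
a=cv2.resize(t['img'][140:300,350:480,::-1],(487,600),interpolation=cv2.INTER_CUBIC)
b=cv2.resize(s['img'][100:240,310:475,::-1],(313*2-330,251),interpolation=cv2.INTER_CUBIC)
b=cv2.copyMakeBorder(b,0,349,0,0,cv2.BORDER_CONSTANT)
cv2.imwrite('pics/p4.png',np.hstack([a,b]))
```

```text
[ 0.42789672 -0.3554357   0.1576421 ] [-3.14015168e+00  1.31540087e-03 -5.96280956e-02] [-0.39615927 -0.64998764 -2.52770363] 0.015946194993344754
```

View pics/p4.png

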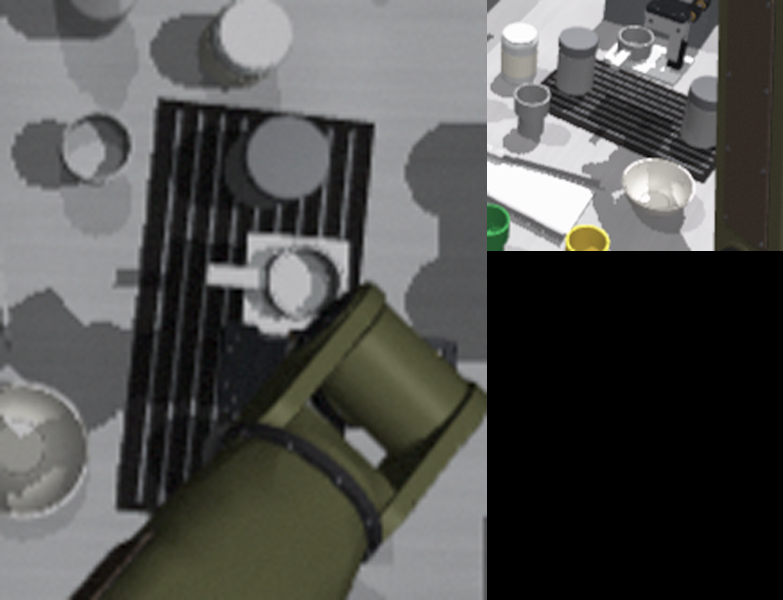

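The holder hangs level and aligned with the mat, with its socket at crop (299,285) and both jars clear. Lowering now.

apply_moves(deltas=[[255, 0, 0, -4, 0, 0, 0], [255, 0, 0, -4, 0, 0, 0], [255, 0, 0, -1.5, 0, 0, 0], [255, 0, 0, -0.5, 0, 0, 0], [255, 0, 0, 0, 0, 0, 0]])

```text
time_s: 9.45
ee_pos: [0.4287, -0.3566, 0.0588]
eef_rot: [3.141, -0.001, -0.06]
force: [0.6, -0.3, -2.7]
grip_width: 0.0159
grip_force: 45.0
```

apply_moves(deltas=[[255, 0, 0, -0.2, 0, 0, 0], [255, 0, 0, -0.1, 0, 0, 0], [255, 0, 0, 0, 0, 0, 0]])

```text
time_s: 9.75
ee_pos: [0.4288, -0.357, 0.0565]
eef_rot: [3.14, -0.002, -0.06]
force: [-1.6, 0.7, 7.7]
grip_width: 0.016
grip_force: 45.0
```

apply_moves(deltas=[[130, 0, 0, 0.1, 0, 0, 0], [130, 0, 0, 0, 0, 0, 0], [130, 0, 0, 0, 0, 0, 0], [130, 0, 0, 4, 0, 0, 0], [130, 0, 0, 5, 0, 0, 0], [130, 0, 0, 5, 0, 0, 0.1], [130, 0, 0, 4.5, 0, 0, 0.14], [130, 0.5, 4.8, 0, 0, 0, 0.14], [130, 0.5, 4.8, 0, 0, 0, 0.14], [130, 0.5, 4.8, 0, 0, 0, 0.14]])

```text
time_s: 10.75
ee_pos: [0.4428, -0.2108, 0.2407]
eef_rot: [3.141, -0.0, 0.605]
force: [1.0, 0.2, 0.4]
grip_width: 0.0466
grip_force: 0.0
```

apply_moves(deltas=[[130, 0.5, 4.8, 0, 0, 0, 0.14], [130, 0.5, 4.8, 0, 0, 0, 0.14], [130, 0.5, 4.8, 0, 0, 0, 0.14], [130, 0.5, 4.8, 0, 0, 0, 0.14], [130, 0.5, 4.8, 0, 0, 0, 0.14], [130, 0.5, 4.8, 0, 0, 0, 0.14], [130, 0.5, 4.8, 0, 0, 0, 0.14], [130, 0.5, 4.8, 0, 0, 0, 0.14], [130, 0.5, 4.8, 0, 0, 0, 0.14], [130, 0.5, 4.8, 0, 0, 0, 0.14]])

```text
time_s: 11.75
ee_pos: [0.4929, 0.2698, 0.2406]
eef_rot: [3.141, 0.0, 2.006]
force: [1.4, 0.2, 0.2]
grip_width: 0.0459
grip_force: 0.0
```

apply_moves(deltas=[[130, 0.4, 4.8, 0, 0, 0, 0.14], [130, 0.3, 4.8, 0, 0, 0, 0.14], [130, 0, 0, 0, 0, 0, 0.08], [130, 0, 0, 0, 0, 0, 0], [130, 0, 0, 0, 0, 0, 0]])

```text
time_s: 12.25
ee_pos: [0.5001, 0.3632, 0.2405]
eef_rot: [-3.141, 0.0, 2.357]
force: [-0.6, 0.5, 0.1]
grip_width: 0.0457
grip_force: 0.0
```

```bash
cat > chk.py <<'E'
from h import *
t=cam('top');s=cam('side')
o=ctrl.get_obs();print(o['time_s'],o['ee_pos'],o['eef_rot'],o['grip_width'])
cv2.imwrite('pics/ck.png',np.vstack([t['img'][110:300,170:460,::-1],s['img'][100:345,175:465,::-1]]).repeat(1,0))
np.savez('ck',t=t['img'],s=s['img'])
E
python3 chk.py
python3 - <<'E'
from h import *
t=cam('top')
i=cv2.resize(t['img'][120:300,170:460,::-1],None,fx=2.75,fy=2.75,interpolation=cv2.INTER_CUBIC);cv2.imwrite('pics/p5.png',i)
E
```

```text
12.35 [0.50030071 0.36283873 0.24082262] [3.14115956e+00 9.20564118e-05 2.35666426e+00] 0.04620918266275027
```

View pics/p5.png

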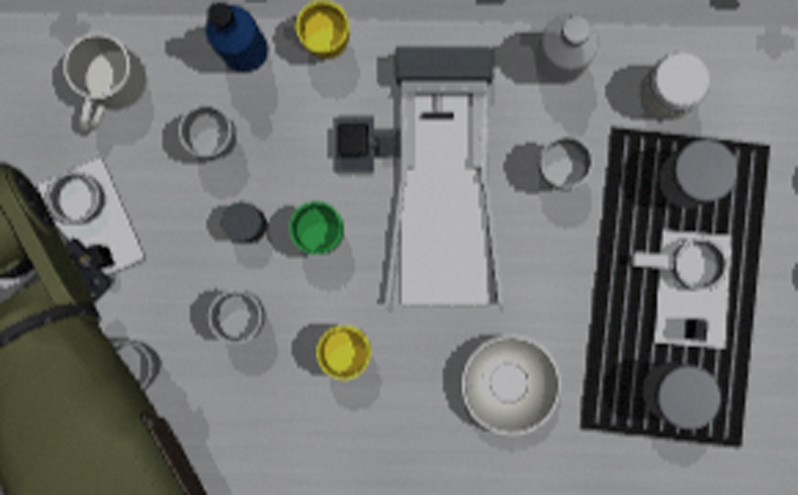

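The old holder lies flat, midway between the jars, with its socket at crop (697,264). Now turn back 0.30 rad and descend on the spare's tab.

apply_moves(deltas=[[130, 0, 0.4, -4, 0, 0, -0.15], [130, 0, 0, -5, 0, 0, -0.15], [130, 0, 0, -5, 0, 0, 0], [130, 0, 0, -3, 0, 0, 0], [130, 0, 0, -1, 0, 0, 0], [130, 0, 0, 0, 0, 0, 0]])

```text
time_s: 13.0
ee_pos: [0.5001, 0.3672, 0.0602]
eef_rot: [-3.14, 0.0, 2.059]
force: [0.1, -0.1, 0.5]
grip_width: 0.0461
grip_force: 0.0
```

Run:
```python
from h import *
t=cam('top');s=cam('side')
f=lambda u,v:((u+.5)/2.75-.5+170,(v+.5)/2.75-.5+120)
for p,z in(((697,264),.048),((705,170),.113),((690,397),.113),((691,328),.068)):print(pl(t,*f(*p),z))
o=ctrl.get_obs();print(o['ee_pos'],o['eef_rot'],o['force'])
i=cv2.resize(s['img'][210:345,200:340,::-1],None,fx=4,fy=4,interpolation=cv2.INTER_CUBIC);cv2.imwrite('pics/p6.png',i)
```

```text
[ 0.50319461 -0.35613837  0.048     ]
[ 0.61060897 -0.35107566  0.113     ]
[ 0.34737446 -0.33453871  0.113     ]
[ 0.42596586 -0.34491662  0.068     ]
[0.50096718 0.36799443 0.06251418] [ 3.13885287e+00 -2.37821106e-04  2.05920092e+00] [ 0.42375902 -0.07870581  0.9152761 ]
```

View pics/p6.png

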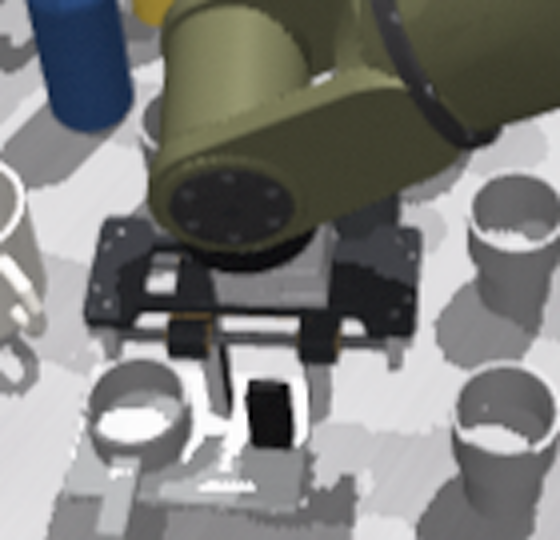

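The fingers straddle the tab (crop (270,410) between fingers at 220 and 318). Close along x, then open, turn a quarter and close along y.

apply_moves(deltas=[[255, 0, 0, -0.5, 0, 0, 0], [255, 0, 0, 0, 0, 0, 0], [255, 0, 0, 0, 0, 0, 0], [255, 0, 0, 0, 0, 0, 0], [255, 0, 0, 0, 0, 0, 0]], grip_force=8)

```text
time_s: 13.6
ee_pos: [0.5003, 0.3678, 0.0561]
eef_rot: [3.141, -0.0, 2.06]
force: [-0.2, -0.9, 5.4]
grip_width: 0.0258
grip_force: 8.0
```

apply_moves(deltas=[[130, 0, 0, 0, 0, 0, 0], [130, 0, 0, 0.3, 0, 0, 0], [130, 0, 0, 0, 0, 0, 0], [130, 0, 0, 0, 0, 0, -0.145], [130, 0, 0, 0, 0, 0, -0.145], [130, 0, 0, 0, 0, 0, -0.145], [130, 0, 0, 0, 0, 0, -0.145], [130, 0, 0, 0, 0, 0, -0.145], [130, 0, 0, 0, 0, 0, -0.145], [130, 0, 0, 0, 0, 0, -0.145]])

```text
time_s: 14.6
ee_pos: [0.5, 0.3676, 0.0584]
eef_rot: [-3.142, 0.0, 1.039]
force: [-0.3, -1.0, -0.0]
grip_width: 0.0462
grip_force: 0.0
```

apply_moves(deltas=[[130, 0, 0, 0, 0, 0, -0.145], [130, 0, 0, 0, 0, 0, -0.145], [130, 0, 0, 0, 0, 0, -0.145], [130, 0, 0, -0.3, 0, 0, -0.12], [130, 0, 0, 0, 0, 0, 0], [255, 0, 0, 0, 0, 0, 0], [255, 0, 0, 0, 0, 0, 0], [255, 0, 0, 0, 0, 0, 0], [255, 0, 0, 0, 0, 0, 0]], grip_force=20)

```text
time_s: 15.5
ee_pos: [0.5, 0.3678, 0.0555]
eef_rot: [-3.141, -0.0, 0.491]
force: [-0.5, 0.3, 0.4]
grip_width: 0.0177
grip_force: 0.5
```

apply_moves(deltas=[[255, 0, 0, 0, 0, 0, 0], [255, 0, 0, 2, 0, 0, 0], [255, 0, 0, 4, 0, 0, 0], [255, 0, 0, 5, 0, 0, 0], [255, 0, 0, 3, 0, 0, 0], [255, 0, 0, 0, 0, 0, 0]], grip_force=45)

```text
time_s: 16.1
ee_pos: [0.5012, 0.3684, 0.2001]
eef_rot: [-3.141, -0.007, 0.49]
force: [-0.1, 0.5, -2.7]
grip_width: 0.0162
grip_force: 45.0
```

Run:
```python
from h import *
t=cam('top')
i=cv2.resize(t['img'][130:240,285:365,::-1],None,fx=5.4,fy=5.4,interpolation=cv2.INTER_CUBIC);cv2.imwrite('pics/p7.png',i)
```

```text
(no output)
```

View pics/p7.png

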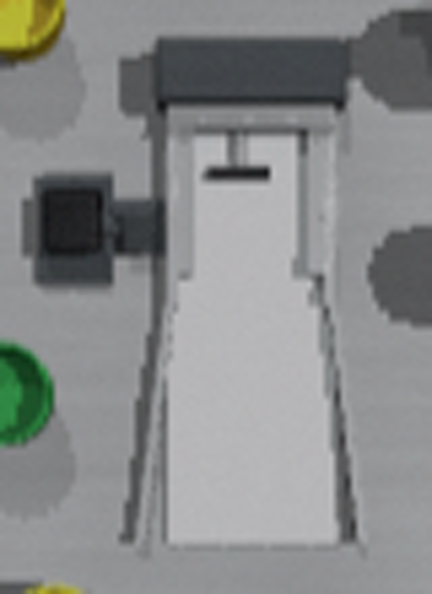

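The crop shows the floor's entry edge from (166,545) to (342,545), the lips at u 191 and 299, and the pad at (72,222). The end block runs from u 157 to 345.

Run:
```python
from h import *
t=cam('top')
f=lambda u,v:((u+.5)/5.4-.5+285,(v+.5)/5.4-.5+130)
for n,p,z in(('floorL',(166,545),.005),('floorR',(342,545),.005),('lipL',(191,200),.018),('lipR',(299,200),.018),('blkL',(157,100),.04),('blkR',(345,100),.04),('pad',(72,222),.042),('eject',(237,172),.015),('wallLo',(168,200),.018),('wallRo',(334,200),.018),('lipLtip',(185,277),.018),('lipRtip',(305,277),.018),('entLo',(145,550),.016),('entRo',(362,552),.016)):print(n,np.round(pl(t,*f(*p),z)*1e3,1))
g=cv2.cvtColor(t['img'],cv2.COLOR_RGB2GRAY)
for v in(160,168,172,200,212,225):print(v,g[v,304:356].tolist())
```

```text
floorL [446.3   3.2   5. ]
floorR [ 448.7 -108.3    5. ]
lipL [665.3  -7.9  18. ]
lipR [666.7 -76.6  18. ]
blkL [725.1  14.6  40. ]
blkR [ 727.6 -103.7   40. ]
pad [646.4  65.9  42. ]
eject [684.3 -36.8  15. ]
wallLo [665.    6.7  18. ]
wallRo [667.2 -98.9  18. ]
lipLtip [615.9  -5.2  18. ]
lipRtip [617.6 -81.3  18. ]
entLo [442.8  16.2  16. ]
entRo [ 444.5 -120.4   16. ]
160 [149, 148, 148, 148, 148, 148, 147, 147, 146, 92, 86, 107, 158, 157, 153, 153, 152, 179, 182, 161, 155, 154, 155, 118, 102, 130, 125, 149, 150, 151, 151, 181, 183, 182, 182, 180, 135, 129, 153, 156, 158, 162, 161, 143, 146, 148, 148, 146, 149, 148, 149, 148]
168 [67, 64, 69, 73, 72, 70, 71, 70, 70, 66, 46, 69, 157, 156, 154, 153, 152, 179, 182, 181, 182, 182, 183, 182, 182, 182, 182, 182, 182, 182, 182, 182, 182, 183, 181, 181, 138, 129, 155, 156, 160, 172, 173, 155, 146, 146, 148, 147, 146, 149, 148, 150]
172 [62, 62, 62, 40, 55, 56, 58, 56, 56, 54, 41, 67, 147, 154, 153, 152, 152, 179, 182, 181, 182, 182, 182, 183, 181, 181, 181, 181, 182, 181, 183, 180, 182, 182, 183, 183, 136, 127, 156, 158, 157, 173, 167, 146, 141, 143, 145, 145, 145, 146, 145, 147]
200 [148, 146, 147, 147, 146, 145, 145, 92, 86, 101, 151, 133, 179, 183, 182, 182, 181, 182, 182, 182, 180, 183, 183, 181, 182, 183, 182, 181, 182, 181, 181, 183, 181, 182, 184, 183, 182, 181, 182, 181, 182, 139, 135, 111, 159, 152, 149, 148, 148, 150, 149, 150]
212 [148, 147, 147, 148, 147, 148, 94, 84, 130, 154, 120, 110, 177, 182, 182, 182, 180, 182, 181, 180, 181, 182, 180, 182, 183, 183, 182, 182, 183, 182, 181, 181, 181, 181, 182, 182, 181, 182, 182, 182, 182, 181, 138, 104, 68, 152, 157, 150, 150, 150, 150, 148]
225 [151, 148, 148, 148, 92, 87, 110, 154, 138, 136, 147, 115, 177, 182, 182, 182, 183, 184, 183, 183, 183, 181, 182, 182, 182, 181, 183, 182, 182, 182, 181, 182, 181, 181, 181, 181, 182, 181, 181, 182, 183, 182, 179, 120, 87, 88, 104, 158, 159, 153, 153, 153]
```

apply_moves(deltas=[[255, -0.41, -4.18, 0, 0, 0, -0.047], [255, -0.41, -4.18, 0, 0, 0, -0.047], [255, -0.41, -4.18, 0, 0, 0, -0.047], [255, -0.41, -4.18, 0, 0, 0, -0.047], [255, -0.41, -4.18, 0, 0, 0, -0.047], [255, -0.41, -4.18, 0, 0, 0, -0.047], [255, -0.41, -4.18, 0, 0, 0, -0.047], [255, -0.41, -4.18, 0, 0, 0, -0.047], [255, -0.41, -4.18, 0, 0, 0, -0.047], [255, -0.41, -4.18, 0, 0, 0, -0.047]])

```text
time_s: 17.2
ee_pos: [0.4577, -0.0518, 0.1935]
eef_rot: [-3.141, 0.003, 0.018]
force: [0.3, -0.4, -2.8]
grip_width: 0.0157
grip_force: 45.0
```

apply_moves(deltas=[[255, 0, 0, -4, 0, 0, 0], [255, 0, 0, -4, 0, 0, 0], [255, 0, 0, 0, 0, 0, 0], [255, 0, 0, 0, 0, 0, 0]])

```text
time_s: 17.6
ee_pos: [0.4586, -0.0502, 0.1151]
eef_rot: [-3.141, 0.003, 0.02]
force: [-0.3, -0.5, -2.0]
grip_width: 0.0157
grip_force: 45.0
```

apply_moves(deltas=[[255, 0, 0, -3, 0, 0, 0], [255, 0, 0, -1.5, 0, 0, 0], [255, 0, 0, -0.7, 0, 0, 0], [255, 0, 0, 0, 0, 0, 0], [255, 0, 0, -0.2, 0, 0, 0], [255, 0, 0, 0, 0, 0, 0]])

```text
time_s: 18.2
ee_pos: [0.4596, -0.0504, 0.0623]
eef_rot: [3.141, -0.001, 0.02]
force: [0.5, 0.9, -2.5]
grip_width: 0.0159
grip_force: 45.0
```

apply_moves(deltas=[[255, 0, 0, -0.15, 0, 0, 0], [255, 0, 0, 0, 0, 0, 0], [255, 0, 0, 0, 0, 0, 0]])

```text
time_s: 18.5
ee_pos: [0.4595, -0.0504, 0.0605]
eef_rot: [3.141, -0.001, 0.02]
force: [0.4, 0.1, 4.2]
grip_width: 0.0161
grip_force: 45.0
```

apply_moves(deltas=[[255, 2, 0.04, 0, 0, 0, 0], [255, 2, 0.04, 0, 0, 0, 0], [255, 1.5, 0.03, 0, 0, 0, 0], [255, 1, 0.02, 0, 0, 0, 0], [255, 1, 0.02, 0, 0, 0, 0], [255, 0, 0, 0, 0, 0, 0]])

```text
time_s: 19.1
ee_pos: [0.5353, -0.0489, 0.0605]
eef_rot: [3.141, -0.002, 0.02]
force: [4.0, 1.0, 5.6]
grip_width: 0.016
grip_force: 45.0
```

apply_moves(deltas=[[255, 1, 0.02, 0, 0, 0, 0], [255, 1, 0.02, 0, 0, 0, 0], [255, 0.5, 0.01, 0, 0, 0, 0], [255, 0, 0, 0, 0, 0, 0]])

```text
time_s: 19.5
ee_pos: [0.5596, -0.0484, 0.0606]
eef_rot: [3.141, -0.001, 0.02]
force: [1.0, 0.2, 5.9]
grip_width: 0.0156
grip_force: 45.0
```

apply_moves(deltas=[[255, 0.5, 0.01, 0, 0, 0, 0], [255, 0.5, 0.01, 0, 0, 0, 0], [255, 0.5, 0.01, 0, 0, 0, 0], [255, 0.4, 0.01, 0, 0, 0, 0], [255, 0.3, 0, 0, 0, 0, 0], [255, 0, 0, 0, 0, 0, 0]])

```text
time_s: 20.1
ee_pos: [0.5809, -0.0478, 0.0605]
eef_rot: [-3.141, 0.0, 0.02]
force: [-3.0, 1.6, 8.7]
grip_width: 0.0154
grip_force: 45.0
```

apply_moves(deltas=[[255, 0.3, 0, 0, 0, 0, 0], [255, 0.3, 0, 0, 0, 0, 0], [255, 0.2, 0, 0, 0, 0, 0], [255, 0, 0, 0, 0, 0, 0]])

```text
time_s: 20.5
ee_pos: [0.5887, -0.048, 0.0605]
eef_rot: [3.142, 0.001, 0.02]
force: [-5.3, 0.5, 8.2]
grip_width: 0.0158
grip_force: 45.0
```

apply_moves(deltas=[[255, 0.2, 0, 0, 0, 0, 0], [255, 0.1, 0, 0, 0, 0, 0], [255, 0, 0, 0, 0, 0, 0]])

```text
time_s: 20.8
ee_pos: [0.5915, -0.0479, 0.0605]
eef_rot: [-3.142, 0.001, 0.02]
force: [-6.4, 0.1, 9.6]
grip_width: 0.0155
grip_force: 45.0
```

apply_moves(deltas=[[255, 0.2, 0, 0, 0, 0, 0], [255, 0.1, 0, 0, 0, 0, 0], [255, 0, 0, 0, 0, 0, 0]])

```text
time_s: 21.1
ee_pos: [0.5927, -0.0478, 0.0604]
eef_rot: [-3.141, 0.006, 0.02]
force: [-22.0, 1.6, 18.8]
grip_width: 0.0154
grip_force: 45.0
```

End stop felt at x=0.592 (22 N). Ease off and release, then check for the click.

apply_moves(deltas=[[255, -0.3, 0, 0.1, 0, 0, 0], [255, -0.2, 0, 0, 0, 0, 0], [255, 0, 0, 0, 0, 0, 0]])

```text
time_s: 21.4
ee_pos: [0.5892, -0.0479, 0.0605]
eef_rot: [-3.141, 0.002, 0.02]
force: [-3.9, 0.1, -2.5]
grip_width: 0.0156
grip_force: 45.0
```

apply_moves(deltas=[[130, 0, 0, 0, 0, 0, 0], [130, 0, 0, 0, 0, 0, 0], [130, 0, 0, 0, 0, 0, 0], [130, 0, 0, 0, 0, 0, 0], [255, 0, 0, 0, 0, 0, 0], [255, 0, 0, 0, 0, 0, 0], [255, 0, 0, 0, 0, 0, 0], [255, 0, 0, 0, 0, 0, 0]], grip_force=6)

```text
time_s: 22.2
ee_pos: [0.5902, -0.0477, 0.061]
eef_rot: [-3.141, -0.001, 0.02]
force: [3.7, 4.5, -0.5]
grip_width: 0.0175
grip_force: 2.3
```

apply_moves(deltas=[[130, 0, 0, 0, 0, 0, 0], [130, 0, 0, 0.2, 0, 0, 0], [130, 0, 0, 0, 0, 0, 0.145], [130, 0, 0, 0, 0, 0, 0.145], [130, 0, 0, 0, 0, 0, 0.145], [130, 0, 0, 0, 0, 0, 0.145], [130, 0, 0, 0, 0, 0, 0.145], [130, 0, 0, 0, 0, 0, 0.145], [130, 0, 0, 0, 0, 0, 0.145], [130, 0, 0, 0, 0, 0, 0.145]])

```text
time_s: 23.2
ee_pos: [0.59, -0.048, 0.0631]
eef_rot: [-3.142, 0.0, 1.186]
force: [0.1, -0.6, -0.1]
grip_width: 0.0461
grip_force: 0.0
```

apply_moves(deltas=[[130, 0, 0, 0, 0, 0, 0.145], [130, 0, 0, 0, 0, 0, 0.145], [130, -0.2, 0, 0, 0, 0, 0.12], [255, 0, 0, 0, 0, 0, 0], [255, 0, 0, 0, 0, 0, 0], [255, 0, 0, 0, 0, 0, 0], [255, 0, 0, 0, 0, 0, 0], [255, 0, 0, 0, 0, 0, 0]])

```text
time_s: 24.0
ee_pos: [0.5878, -0.048, 0.063]
eef_rot: [-3.141, 0.0, 1.589]
force: [-5.9, -1.1, 3.9]
grip_width: 0.0262
grip_force: 6.0
```

Run:
```python
from h import *
o=ctrl.get_obs();print(o['ee_pos'],o['eef_rot'],o['force'],o['grip_width'])
s=cam('side')
i=cv2.resize(s['img'][130:270,240:390,::-1],None,fx=4,fy=4,interpolation=cv2.INTER_CUBIC);cv2.imwrite('pics/p8.png',i)
```

```text
[ 0.58777459 -0.04801682  0.06299507] [-3.14075067e+00  8.43690999e-06  1.58866328e+00] [-5.85289431 -1.07395418  3.92465734] 0.026205338230868368
```

View pics/p8.png

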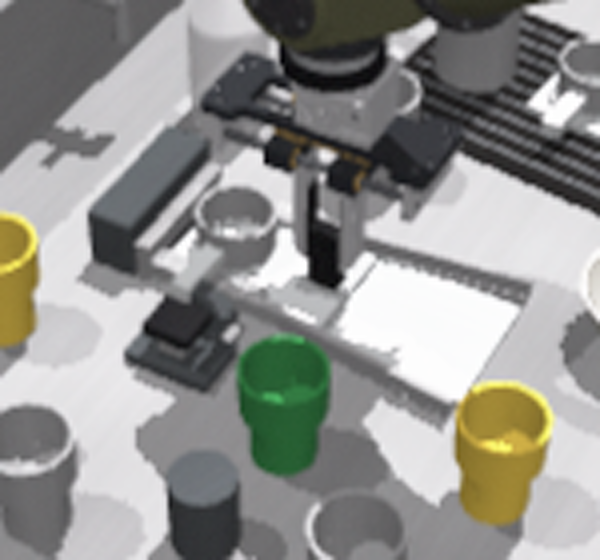

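apply_moves(deltas=[[130, 0, 0, 0, 0, 0, 0], [130, -0.1, 0, 0, 0, 0, 0], [130, 0, 0, 0, 0, 0, 0], [130, 0, 0, 0, 0, 0, 0], [255, 0, 0, 0, 0, 0, 0], [255, 0, 0, 0, 0, 0, 0], [255, 0, 0, 0, 0, 0, 0], [255, 0, 0, 0, 0, 0, 0], [255, 0, 0, 0, 0, 0, 0]])

```text
time_s: 24.95
ee_pos: [0.5868, -0.048, 0.0629]
eef_rot: [-3.141, 0.0, 1.59]
force: [-4.5, -0.0, 2.5]
grip_width: 0.0261
grip_force: 6.0
```

apply_moves(deltas=[[130, 0, 0, 0, 0, 0, 0], [130, 0, 0, 0, 0, 0, 0], [130, 0, 0, 4, 0, 0, 0], [130, 0, 0, 5, 0, 0, 0], [130, 0, 0, 5, 0, 0, 0], [0, 0, 0, 5, 0, 0, 0], [0, -4, 2, 0, 0, 0, 0], [0, -5, 4, 0, 0, 0, 0], [0, -5, 4, 0, 0, 0, 0], [0, 0, 0, 0, 0, 0, 0]])

```text
time_s: 25.95
ee_pos: [0.466, 0.0369, 0.2535]
eef_rot: [3.141, -0.001, 1.592]
force: [0.3, -1.1, 0.2]
grip_width: 0.0823
grip_force: 0.0
```

Run:
```python
from h import *
o=ctrl.get_obs();print(o['ee_pos'],o['eef_rot'],o['force'],o['grip_width'])
t=cam('top');s=cam('side')
print([pr(t,q) for q in([.5865,-.048,.07],[.6665,-.0464,.05])],[pr(s,q) for q in([.5865,-.048,.07],[.6665,-.0464,.05])])
i=cv2.resize(t['img'][120:300,170:460,::-1],None,fx=2.75,fy=2.75,interpolation=cv2.INTER_CUBIC);cv2.imwrite('pics/p9.png',i)
i=cv2.resize(s['img'][100:345,165:465,::-1],None,fx=2.4,fy=2.4,interpolation=cv2.INTER_CUBIC);cv2.imwrite('pics/p10.png',i)
```

```text
[0.46598774 0.03692842 0.25345458] [ 3.14093629e+00 -5.64951226e-04  1.59241035e+00] [ 0.2534964  -1.09761194  0.1831499 ] 0.08234428219027108
[array([331.39732167, 188.25847228]), array([331.30628138, 165.14989925])] [array([322.21347477, 185.9384921 ]), array([298.95141135, 181.99885761])]
```

View pics/p9.png

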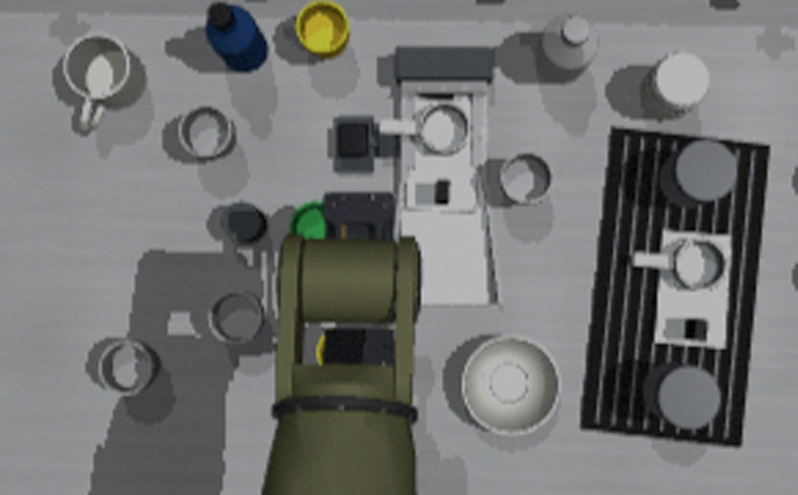

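The spare sits exactly where the old one sat: socket px (330.4,166.6) against (330.3,166.2) at the start, with the pad up at crop (353,138). One cup (old B) was knocked to crop (525,178).

Run:
```python
from h import *
t=cam('top')
f=lambda u,v:((u+.5)/2.75-.5+170,(v+.5)/2.75-.5+120)
for n,p,z in(('A',(206,133),.085),('B',(525,178),.085),('C',(237,318),.085),('D',(128,367),.085),('fl1',(222,14),.2),('fl2',(574,30),.17),('fl2sh',(569,45),.12),('mug',(96,66),.09),('sock',(442,129),.05),('pad',(353,139),.042)):print(n,np.round(pl(t,*f(*p),z)*1e3,1))
```

```text
A [645.7 238.7  85. ]
B [ 599.7 -143.1   85. ]
C [426.5 194.3  85. ]
D [366.3 320.6  85. ]
fl1 [763.6 205.  200. ]
fl2 [ 760.5 -189.6  170. ]
fl2sh [ 753.9 -189.7  120. ]
mug [723.1 372.4  90. ]
sock [661.5 -43.5  50. ]
pad [648.   65.5  42. ]
```

apply_moves(deltas=[[0, -1, 4, 0, 0, 0, 0], [0, -1, 4, 0, 0, 0, 0], [0, -1, 4, 0, 0, 0, 0], [0, -1, 4, 0, 0, 0, 0], [0, 0, 0, -5, 0, 0, 0], [0, 0, 0, -5, 0, 0, 0], [0, 0, 0, -5, 0, 0, 0], [0, 0, 0, -2.5, 0, 0, 0], [0, 0, 0, -0.5, 0, 0, 0], [0, 0, 0, 0, 0, 0, 0]])

```text
time_s: 27.1
ee_pos: [0.4297, 0.1943, 0.0728]
eef_rot: [-3.141, 0.0, 1.589]
force: [-0.1, -0.1, 0.4]
grip_width: 0.0941
grip_force: 0.0
```

apply_moves(deltas=[[255, 0, 0, 0, 0, 0, 0], [255, 0, 0, 0, 0, 0, 0], [255, 0, 0, 0, 0, 0, 0], [255, 0, 0, 0, 0, 0, 0]], grip_force=6)

```text
time_s: 27.5
ee_pos: [0.4293, 0.1946, 0.0736]
eef_rot: [3.14, -0.0, 1.59]
force: [0.9, -0.1, 1.4]
grip_width: 0.0656
grip_force: 0.3
```

apply_moves(deltas=[[255, 0, 0, 0, 0, 0, 0], [255, 0, 0, 0, 0, 0, 0], [0, 0, 0, 0, 0, 0, 0], [0, 0, 0, 0, 0, 0, 0], [0, 0, 0, 0, 0, 0, 0], [0, 0, 0, 0, 0, 0, -0.145], [0, 0, 0, 0, 0, 0, -0.145], [0, 0, 0, 0, 0, 0, -0.145], [0, 0, 0, 0, 0, 0, -0.145], [0, 0, 0, 0, 0, 0, -0.145]])

```text
time_s: 28.5
ee_pos: [0.4288, 0.1945, 0.0728]
eef_rot: [-3.141, 0.0, 0.859]
force: [0.6, 0.5, -0.2]
grip_width: 0.0944
grip_force: 0.0
```

apply_moves(deltas=[[0, 0, 0, 0, 0, 0, -0.145], [0, 0, 0, 0, 0, 0, -0.145], [0, 0, 0, 0, 0, 0, -0.145], [0, 0, 0, 0, 0, 0, -0.145], [0, 0, 0, 0, 0, 0, -0.145], [0, 0, 0, 0, 0, 0, -0.12], [255, 0, 0, 0, 0, 0, 0], [255, 0, 0, 0, 0, 0, 0], [255, 0, 0, 0, 0, 0, 0], [255, 0, 0, 0, 0, 0, 0]])

```text
time_s: 29.5
ee_pos: [0.4289, 0.1945, 0.0729]
eef_rot: [3.142, 0.0, 0.022]
force: [0.7, 0.6, 0.6]
grip_width: 0.0656
grip_force: 0.3
```

apply_moves(deltas=[[255, 0, 0, 0, 0, 0, 0], [255, 0, 0, 0, 0, 0, 0], [255, 0, 0, 1, 0, 0, 0], [255, 0, 0, 2, 0, 0, 0]], grip_force=25)

```text
time_s: 29.9
ee_pos: [0.4283, 0.1943, 0.1027]
eef_rot: [3.141, 0.003, 0.02]
force: [0.8, -0.4, -0.6]
grip_width: 0.062
grip_force: 24.9
```

apply_moves(deltas=[[255, 0, 0, 4, 0, 0, 0], [255, 0, 0, 4, 0, 0, 0], [255, 3, -3, 4, 0, 0, 0], [255, 3, -3, 0, 0, 0, 0], [255, 3, -3, 0, 0, 0, 0], [255, 3, -3, 0, 0, 0, 0], [255, 3, -3, 0, 0, 0, 0], [255, 3, -3, 0, 0, 0, 0], [255, 3, -3, 0, 0, 0, 0], [255, 2.7, -3, 0, 0, 0, 0]])

```text
time_s: 30.9
ee_pos: [0.6626, -0.0426, 0.2178]
eef_rot: [-3.142, 0.0, 0.02]
force: [-0.1, 1.1, -1.0]
grip_width: 0.0621
grip_force: 24.9
```

apply_moves(deltas=[[255, 0, 0, -3, 0, 0, 0], [255, 0, 0, -3, 0, 0, 0], [255, 0, 0, -2, 0, 0, 0], [255, 0, 0, 0, 0, 0, 0], [255, 0, 0, 0, 0, 0, 0]])

```text
time_s: 31.4
ee_pos: [0.6619, -0.0412, 0.1385]
eef_rot: [3.141, -0.001, 0.02]
force: [-0.1, 1.4, -0.9]
grip_width: 0.062
grip_force: 25.0
```

apply_moves(deltas=[[255, 0.3, -0.5, 0, 0, 0, 0], [255, 0, 0, -1, 0, 0, 0], [255, 0, 0, -0.6, 0, 0, 0], [255, 0, 0, -0.4, 0, 0, 0], [255, 0, 0, 0, 0, 0, 0]])

```text
time_s: 31.9
ee_pos: [0.6644, -0.0461, 0.1164]
eef_rot: [-3.141, 0.001, 0.02]
force: [-0.8, -0.7, -1.2]
grip_width: 0.0619
grip_force: 25.0
```

apply_moves(deltas=[[255, 0, 0, -1, 0, 0, 0], [255, 0, 0, -0.9, 0, 0, 0], [255, 0, 0, -0.5, 0, 0, 0], [255, 0, 0, -0.2, 0, 0, 0], [255, 0, 0, 0, 0, 0, 0]])

```text
time_s: 32.4
ee_pos: [0.6646, -0.0462, 0.0909]
eef_rot: [-3.142, 0.001, 0.02]
force: [0.5, -0.1, -1.2]
grip_width: 0.0618
grip_force: 25.0
```

apply_moves(deltas=[[255, 0, 0, -0.3, 0, 0, 0], [255, 0, 0, 0, 0, 0, 0]])

```text
time_s: 32.6
ee_pos: [0.6647, -0.0462, 0.0881]
eef_rot: [-3.142, -0.0, 0.02]
force: [-0.6, -0.5, -0.9]
grip_width: 0.0617
grip_force: 25.0
```

apply_moves(deltas=[[255, 0, 0, -0.1, 0, 0, 0], [50, 0, 0, 0, 0, 0, 0], [50, 0, 0, 0, 0, 0, 0], [50, 0, 0, 0, 0, 0, 0], [0, 0, 0, 3, 0, 0, 0], [0, 0, 0, 4, 0, 0, 0], [0, 0, 0, 4, 0, 0, 0], [0, -2, -3, 0, 0, 0, 0], [0, -2, -3, 0, 0, 0, 0], [0, -2.3, -3.3, 0, 0, 0, 0]])

```text
time_s: 33.6
ee_pos: [0.601, -0.1398, 0.1974]
eef_rot: [3.141, -0.0, 0.021]
force: [-0.1, -1.0, -0.1]
grip_width: 0.0937
grip_force: 0.0
```

apply_moves(deltas=[[0, 0, 0, -4, 0, 0, 0], [0, 0, 0, 0, 0, 0, 0], [0, 0, 0, 0, 0, 0, 0]], grip_force=6)

```text
time_s: 33.9
ee_pos: [0.6018, -0.1389, 0.1576]
eef_rot: [-3.141, 0.001, 0.02]
force: [-0.3, 0.4, 0.9]
grip_width: 0.0942
grip_force: 0.0
```

Run:
```python
from h import *
t=cam('top')
# steel cups: blobs changed vs plain table hard; report grey-scale circles near the expected rims
g=cv2.cvtColor(t['img'],cv2.COLOR_RGB2GRAY);G=cv2.resize(g,None,fx=4,fy=4,interpolation=cv2.INTER_CUBIC)
for n,p in(('sock/cup',(.6646,-.0462,.1)),('B',(.6,-.141,.085)),('A',(.646,.241,.085)),('D',(.367,.322,.085))):
    u=pr(t,p);r=G[int(u[1]*4)-90:int(u[1]*4)+90,int(u[0]*4)-90:int(u[0]*4)+90]
    c=cv2.HoughCircles(r,cv2.HOUGH_GRADIENT,1,60,param1=120,param2=15,minRadius=32,maxRadius=46)
    if c is not None:
        for x,y,R in c[0][:2]: print(n,u,np.round(pl(t,(int(u[0]*4)-90+x)/4,(int(u[1]*4)-90+y)/4,p[2])*1e3),R)
```

```text
sock/cup [331.46133182 163.48188799] [661. -45. 100.] 36.4
A [243.90305529 167.95165226] [649. 240.  85.] 33.8
D [215.80974412 252.91233233] [365. 323.  85.] 33.8
```

apply_moves(deltas=[[0, 0, 0, -3, 0, 0, 0], [0, 0, 0, -3, 0, 0, 0], [0, 0, 0, -2, 0, 0, 0], [0, 0, 0, -0.4, 0, 0, 0], [255, 0, 0, 0, 0, 0, 0], [255, 0, 0, 0, 0, 0, 0], [255, 0, 0, 0, 0, 0, 0], [255, 0, 0, 0, 0, 0, 0], [255, 0, 0, 0, 0, 0, 0], [255, 0, 0, 0, 0, 0, 0]])

```text
time_s: 34.95
ee_pos: [0.6022, -0.1395, 0.0742]
eef_rot: [3.141, -0.002, 0.02]
force: [0.6, -1.7, 5.6]
grip_width: 0.065
grip_force: 6.0
```

apply_moves(deltas=[[0, 0, 0, 0, 0, 0, 0], [0, 0, 0, 0, 0, 0, 0], [0, 0, 0, 0, 0, 0, 0], [0, 0, 0, 0, 0, 0, 0.145], [0, 0, 0, 0, 0, 0, 0.145], [0, 0, 0, 0, 0, 0, 0.145], [0, 0, 0, 0, 0, 0, 0.145], [0, 0, 0, 0, 0, 0, 0.145], [0, 0, 0, 0, 0, 0, 0.145], [0, 0, 0, 0, 0, 0, 0.145]])

```text
time_s: 35.95
ee_pos: [0.6016, -0.1391, 0.0731]
eef_rot: [-3.141, -0.0, 1.041]
force: [1.1, -0.1, -0.0]
grip_width: 0.0943
grip_force: 0.0
```

apply_moves(deltas=[[0, 0, 0, 0, 0, 0, 0.145], [0, 0, 0, 0, 0, 0, 0.145], [0, 0, 0, 0, 0, 0, 0.145], [0, 0, 0, 0, 0, 0, 0.12], [255, 0, 0, 0, 0, 0, 0], [255, 0, 0, 0, 0, 0, 0], [255, 0, 0, 0, 0, 0, 0], [255, 0, 0, 0, 0, 0, 0], [255, 0, 0, 0, 0, 0, 0], [255, 0, 0, 0, 0, 0, 0]])

```text
time_s: 36.95
ee_pos: [0.6017, -0.1392, 0.0732]
eef_rot: [3.142, 0.0, 1.589]
force: [0.0, -0.2, -0.6]
grip_width: 0.0622
grip_force: 6.0
```

apply_moves(deltas=[[255, 0, 0, 0, 0, 0, 0], [255, 0, 0, 0, 0, 0, 0], [255, 0, 0, 2, 0, 0, 0]], grip_force=25)

```text
time_s: 37.25
ee_pos: [0.6003, -0.1389, 0.0909]
eef_rot: [-3.137, -0.001, 1.59]
force: [-0.3, 0.4, -1.7]
grip_width: 0.0621
grip_force: 25.0
```

apply_moves(deltas=[[255, 0, 0, 4, 0, 0, 0], [255, 0, 0, 4, 0, 0, 0], [255, 0, 0, 4, 0, 0, 0], [255, 0, 0, 1, 0, 0, 0], [255, 2, 3, 0, 0, 0, 0], [255, 2, 3, 0, 0, 0, 0], [255, 2.4, 3.3, 0, 0, 0, 0], [255, 0, 0, 0, 0, 0, 0], [255, 0, 0, -2, 0, 0, 0], [255, 0, 0, 0, 0, 0, 0]])

```text
time_s: 38.25
ee_pos: [0.6644, -0.0462, 0.1996]
eef_rot: [-3.136, -0.001, 1.59]
force: [-0.7, -0.1, -2.8]
grip_width: 0.0619
grip_force: 25.0
```

apply_moves(deltas=[[255, 0, 0, -2, 0, 0, 0], [255, 0, 0, -1.2, 0, 0, 0], [255, 0, 0, -0.6, 0, 0, 0], [255, 0, 0, -0.4, 0, 0, 0], [255, 0, 0, 0, 0, 0, 0]])

```text
time_s: 38.75
ee_pos: [0.6656, -0.0463, 0.1612]
eef_rot: [-3.141, -0.0, 1.59]
force: [-0.5, 0.8, -1.7]
grip_width: 0.062
grip_force: 25.0
```

apply_moves(deltas=[[255, 0, 0, -1, 0, 0, 0], [255, 0, 0, -1, 0, 0, 0], [255, 0, 0, -0.4, 0, 0, 0], [255, 0, 0, -0.2, 0, 0, 0], [255, 0, 0, 0, 0, 0, 0]])

```text
time_s: 39.25
ee_pos: [0.6656, -0.0461, 0.1349]
eef_rot: [-3.141, -0.0, 1.59]
force: [-0.0, 0.2, -2.1]
grip_width: 0.0619
grip_force: 25.0
```

apply_moves(deltas=[[255, 0, 0, -0.2, 0, 0, 0], [255, 0, 0, 0, 0, 0, 0]])

```text
time_s: 39.45
ee_pos: [0.6658, -0.0462, 0.1334]
eef_rot: [3.141, 0.0, 1.59]
force: [0.2, 0.7, -1.0]
grip_width: 0.0619
grip_force: 25.0
```

apply_moves(deltas=[[255, 0, 0, -0.1, 0, 0, 0], [50, 0, 0, 0, 0, 0, 0], [50, 0, 0, 0, 0, 0, 0], [50, 0, 0, 0, 0, 0, 0], [0, 0, 0, 3, 0, 0, 0], [0, 0, 0, 4, 0, 0, 0], [0, 0, 0, 4, 0, 0, 0], [0, 0, 0, 1, 0, 0, 0.07], [0, -0.3, 4.1, 0, 0, 0, 0.07], [0, -0.3, 4.1, 0, 0, 0, 0.07]])

```text
time_s: 40.45
ee_pos: [0.6596, 0.0359, 0.2526]
eef_rot: [3.141, 0.0, 1.8]
force: [0.1, 0.6, -0.1]
grip_width: 0.0938
grip_force: 0.0
```

apply_moves(deltas=[[0, -0.3, 4.1, 0, 0, 0, 0.07], [0, -0.3, 4.1, 0, 0, 0, 0.07], [0, -0.3, 4.1, 0, 0, 0, 0.07], [0, -0.3, 4.1, 0, 0, 0, 0.056], [0, -0.1, 4.1, 0, 0, 0, 0], [0, 0, 0, -4, 0, 0, 0], [0, 0, 0, -4, 0, 0, 0], [0, 0, 0, 0, 0, 0, 0]], grip_force=6)

```text
time_s: 41.25
ee_pos: [0.6446, 0.2404, 0.1664]
eef_rot: [-3.132, -0.002, 2.066]
force: [0.6, -0.0, 0.1]
grip_width: 0.0942
grip_force: 0.0
```

Run:
```python
from h import *
t=cam('top')
o=ctrl.get_obs();print(o['ee_pos'],o['eef_rot'],o['force'],o['grip_width'])
g=cv2.cvtColor(t['img'],cv2.COLOR_RGB2GRAY);G=cv2.resize(g,None,fx=4,fy=4,interpolation=cv2.INTER_CUBIC)
for n,p in(('stack',(.6656,-.0462,.145)),('A',(.646,.241,.085)),('D',(.367,.322,.085))):
    u=pr(t,p);r=G[int(u[1]*4)-90:int(u[1]*4)+90,int(u[0]*4)-90:int(u[0]*4)+90]
    c=cv2.HoughCircles(r,cv2.HOUGH_GRADIENT,1,60,param1=120,param2=15,minRadius=32,maxRadius=46)
    if c is not None:
        for x,y,R in c[0][:2]: print(n,u,np.round(pl(t,(int(u[0]*4)-90+x)/4,(int(u[1]*4)-90+y)/4,p[2])*1e3),R)
```

```text
[0.64589147 0.24054062 0.17041965] [-3.13714850e+00 -8.07094031e-04  2.06581779e+00] [ 0.57629144 -1.04758372  0.89636092] 0.09413338010364566
stack [331.68423402 161.03181015] [661. -48. 145.] 37.6
```

apply_moves(deltas=[[0, 0, 0, -3, 0, 0, 0], [0, 0, 0, -3, 0, 0, 0], [0, 0, 0, -2.5, 0, 0, 0], [0, 0, 0, -1.1, 0, 0, 0], [255, 0, 0, 0, 0, 0, 0], [255, 0, 0, 0, 0, 0, 0], [255, 0, 0, 0, 0, 0, 0], [255, 0, 0, 0, 0, 0, 0], [255, 0, 0, 0, 0, 0, 0], [255, 0, 0, 0, 0, 0, 0]])

```text
time_s: 42.3
ee_pos: [0.6473, 0.241, 0.0774]
eef_rot: [3.139, 0.0, 2.066]
force: [1.8, 1.5, 5.2]
grip_width: 0.0626
grip_force: 6.0
```

apply_moves(deltas=[[255, 0, 0, 0, 0, 0, 0], [0, 0, 0, 0, 0, 0, 0], [0, 0, 0, 0, 0, 0, 0], [0, 0, 0, 0, 0, 0, 0], [0, 0, 0, 0, 0, 0, -0.145], [0, 0, 0, 0, 0, 0, -0.145], [0, 0, 0, 0, 0, 0, -0.145], [0, 0, 0, 0, 0, 0, -0.145], [0, 0, 0, 0, 0, 0, -0.145], [0, 0, 0, 0, 0, 0, -0.145]])

```text
time_s: 43.3
ee_pos: [0.6465, 0.2407, 0.0759]
eef_rot: [-3.141, 0.0, 1.19]
force: [-0.1, 0.3, 0.0]
grip_width: 0.0943
grip_force: 0.0
```

apply_moves(deltas=[[0, 0, 0, 0, 0, 0, -0.145], [0, 0, 0, 0, 0, 0, -0.145], [0, 0, 0, 0, 0, 0, -0.145], [0, 0, 0, 0, 0, 0, -0.145], [0, 0, 0, 0, 0, 0, -0.12], [255, 0, 0, 0, 0, 0, 0], [255, 0, 0, 0, 0, 0, 0], [255, 0, 0, 0, 0, 0, 0], [255, 0, 0, 0, 0, 0, 0], [255, 0, 0, 0, 0, 0, 0]])

```text
time_s: 44.3
ee_pos: [0.6467, 0.2408, 0.0762]
eef_rot: [3.142, 0.0, 0.497]
force: [-0.0, -0.6, 0.4]
grip_width: 0.0649
grip_force: 6.0
```

apply_moves(deltas=[[255, 0, 0, 0, 0, 0, 0], [255, 0, 0, 0, 0, 0, 0], [255, 0, 0, 0, 0, 0, 0]], grip_force=25)

```text
time_s: 44.6
ee_pos: [0.6467, 0.2408, 0.0762]
eef_rot: [3.142, -0.0, 0.496]
force: [0.2, -0.4, -0.3]
grip_width: 0.0639
grip_force: 25.0
```

apply_moves(deltas=[[255, 0, 0, 2, 0, 0, 0], [255, 0, 0, 4, 0, 0, 0], [255, 0, 0, 4, 0, 0, 0], [255, 0, 0, 4, 0, 0, 0], [255, 0, 0, 3.5, 0, 0, 0], [255, 0.3, -4, 0, 0, 0, 0], [255, 0.3, -4, 0, 0, 0, 0], [255, 0.3, -4, 0, 0, 0, 0], [255, 0.3, -4, 0, 0, 0, 0], [255, 0.3, -4, 0, 0, 0, 0]])

```text
time_s: 45.6
ee_pos: [0.6615, 0.0393, 0.2512]
eef_rot: [-3.141, 0.0, 0.496]
force: [0.8, 0.5, -1.4]
grip_width: 0.0638
grip_force: 25.0
```

apply_moves(deltas=[[255, 0.3, -4, 0, 0, 0, 0], [255, 0.1, -3, 0, 0, 0, 0], [255, 0, -1.7, 0, 0, 0, 0], [255, 0, 0, 0, 0, 0, 0], [255, 0, 0, 0, 0, 0, 0]])

```text
time_s: 46.1
ee_pos: [0.6657, -0.0452, 0.2511]
eef_rot: [-3.141, -0.0, 0.496]
force: [0.3, 0.0, -1.3]
grip_width: 0.0637
grip_force: 25.0
```

apply_moves(deltas=[[255, 0, -0.1, -2, 0, 0, 0], [255, 0, 0, -1, 0, 0, 0], [255, 0, 0, -0.6, 0, 0, 0], [255, 0, 0, -0.4, 0, 0, 0], [255, 0, 0, 0, 0, 0, 0]])

```text
time_s: 46.6
ee_pos: [0.6657, -0.0468, 0.2111]
eef_rot: [-3.141, 0.0, 0.496]
force: [-0.1, 0.3, -0.8]
grip_width: 0.064
grip_force: 25.0
```

apply_moves(deltas=[[255, 0, 0, -1, 0, 0, 0], [255, 0, 0, -1, 0, 0, 0], [255, 0, 0, -0.5, 0, 0, 0], [255, 0, 0, 0, 0, 0, 0]])

```text
time_s: 47.0
ee_pos: [0.6654, -0.0472, 0.185]
eef_rot: [-3.141, 0.001, 0.496]
force: [0.1, 1.1, -2.4]
grip_width: 0.0643
grip_force: 25.0
```

apply_moves(deltas=[[255, 0, 0, -0.3, 0, 0, 0], [255, 0, 0, 0, 0, 0, 0], [255, 0, 0, 0, 0, 0, 0]])

```text
time_s: 47.3
ee_pos: [0.6658, -0.0472, 0.1835]
eef_rot: [3.141, -0.0, 0.496]
force: [0.5, 0.7, -0.8]
grip_width: 0.0644
grip_force: 25.0
```

apply_moves(deltas=[[255, 0, 0, -0.2, 0, 0, 0], [255, 0, 0, 0, 0, 0, 0], [255, 0, 0, 0, 0, 0, 0]])

```text
time_s: 47.6
ee_pos: [0.6657, -0.0472, 0.1813]
eef_rot: [3.141, -0.0, 0.496]
force: [0.3, -0.3, -1.0]
grip_width: 0.064
grip_force: 25.0
```

apply_moves(deltas=[[255, 0, 0, -0.1, 0, 0, 0], [50, 0, 0, 0, 0, 0, 0], [50, 0, 0, 0, 0, 0, 0], [50, 0, 0, 0, 0, 0, 0], [0, 0, 0, 3, 0, 0, 0], [0, 0, 0, 4, 0, 0, 0], [0, 0, 0, 4, 0, 0, 0], [0, -3, 3.7, 0, 0, 0, 0], [0, -3, 3.7, 0, 0, 0, 0], [0, -3, 3.7, 0, 0, 0, 0]])

```text
time_s: 48.6
ee_pos: [0.5744, 0.0648, 0.2901]
eef_rot: [-3.142, -0.0, 0.495]
force: [0.2, 1.5, 0.3]
grip_width: 0.094
grip_force: 0.0
```

apply_moves(deltas=[[0, -3, 3.7, 0, 0, 0, 0], [0, -3, 3.7, 0, 0, 0, 0], [0, -3, 3.7, 0, 0, 0, 0], [0, -3, 3.7, 0, 0, 0, 0], [0, -3, 3.7, 0, 0, 0, 0], [0, -3, 3.7, 0, 0, 0, 0], [0, -2.9, 3.6, 0, 0, 0, 0], [0, 0, 0, -4, 0, 0, 0], [0, 0, 0, -4, 0, 0, 0], [0, 0, 0, -4, 0, 0, 0]], grip_force=6)

```text
time_s: 49.6
ee_pos: [0.3663, 0.3221, 0.1691]
eef_rot: [-3.141, -0.001, 0.497]
force: [1.0, 0.1, 0.4]
grip_width: 0.094
grip_force: 0.0
```

Run:
```python
from h import *
t=cam('top')
o=ctrl.get_obs();print(o['ee_pos'],o['eef_rot'],o['force'],o['grip_width'])
g=cv2.cvtColor(t['img'],cv2.COLOR_RGB2GRAY);G=cv2.resize(g,None,fx=4,fy=4,interpolation=cv2.INTER_CUBIC)
for n,p in(('stack',(.6656,-.0472,.19)),('D',(.367,.322,.085))):
    u=pr(t,p);r=G[int(u[1]*4)-90:int(u[1]*4)+90,int(u[0]*4)-90:int(u[0]*4)+90]
    c=cv2.HoughCircles(r,cv2.HOUGH_GRADIENT,1,60,param1=120,param2=15,minRadius=32,maxRadius=46)
    if c is not None:
        for x,y,R in c[0][:2]: print(n,u,np.round(pl(t,(int(u[0]*4)-90+x)/4,(int(u[1]*4)-90+y)/4,p[2])*1e3),R)
```

```text
[0.36438235 0.32033987 0.16288911] [3.14039521 0.00787593 0.49629131] [-2.2070154  -1.01933649 -7.07469469] 0.09409851398396359
stack [332.24207454 158.75435386] [664. -48. 190.] 38.2
```

apply_moves(deltas=[[0, 0.2, 0.2, -3, 0, 0, 0], [0, 0, 0, -3, 0, 0, 0], [0, 0, 0, -2, 0, 0, 0], [0, 0, 0, -1, 0, 0, 0], [255, 0, 0, 0, 0, 0, 0], [255, 0, 0, 0, 0, 0, 0], [255, 0, 0, 0, 0, 0, 0], [255, 0, 0, 0, 0, 0, 0], [255, 0, 0, 0, 0, 0, 0], [255, 0, 0, 0, 0, 0, 0]])

```text
time_s: 50.65
ee_pos: [0.369, 0.3242, 0.081]
eef_rot: [-3.141, -0.002, 0.496]
force: [-0.7, 1.1, 5.9]
grip_width: 0.0646
grip_force: 6.0
```

apply_moves(deltas=[[255, 0, 0, 0, 0, 0, 0], [0, 0, 0, 0, 0, 0, 0], [0, 0, 0, 0, 0, 0, 0], [0, 0, 0, 0, 0, 0, 0], [0, 0, 0, 0, 0, 0, 0.145], [0, 0, 0, 0, 0, 0, 0.145], [0, 0, 0, 0, 0, 0, 0.145], [0, 0, 0, 0, 0, 0, 0.145], [0, 0, 0, 0, 0, 0, 0.145], [0, 0, 0, 0, 0, 0, 0.145]])

```text
time_s: 51.65
ee_pos: [0.3686, 0.3237, 0.0801]
eef_rot: [-3.141, 0.0, 1.372]
force: [0.4, -1.3, -0.3]
grip_width: 0.094
grip_force: 0.0
```

apply_moves(deltas=[[0, 0, 0, 0, 0, 0, 0.145], [0, 0, 0, 0, 0, 0, 0.145], [0, 0, 0, 0, 0, 0, 0.145], [0, 0, 0, 0, 0, 0, 0.145], [0, 0, 0, 0, 0, 0, 0.12], [255, 0, 0, 0, 0, 0, 0], [255, 0, 0, 0, 0, 0, 0], [255, 0, 0, 0, 0, 0, 0], [255, 0, 0, 0, 0, 0, 0], [255, 0, 0, 0, 0, 0, 0]])

```text
time_s: 52.65
ee_pos: [0.3686, 0.3238, 0.0802]
eef_rot: [-3.141, 0.0, 2.065]
force: [-0.3, -0.5, 0.9]
grip_width: 0.0622
grip_force: 6.0
```

apply_moves(deltas=[[255, 0, 0, 0, 0, 0, 0], [255, 0, 0, 0, 0, 0, 0], [255, 0, 0, 0, 0, 0, 0]], grip_force=25)

```text
time_s: 52.95
ee_pos: [0.3686, 0.3237, 0.0802]
eef_rot: [-3.141, 0.0, 2.066]
force: [-1.4, -0.6, 1.1]
grip_width: 0.0622
grip_force: 24.9
```

apply_moves(deltas=[[255, 0, 0, 2, 0, 0, 0], [255, 0, 0, 4, 0, 0, 0], [255, 0, 0, 4, 0, 0, 0], [255, 0, 0, 4, 0, 0, 0], [255, 0, 0, 4, 0, 0, 0], [255, 0, 0, 4, 0, 0, 0], [255, 2.5, -3.1, 0, 0, 0, 0], [255, 2.5, -3.1, 0, 0, 0, 0], [255, 2.5, -3.1, 0, 0, 0, 0], [255, 2.5, -3.1, 0, 0, 0, 0]])

```text
time_s: 53.95
ee_pos: [0.4694, 0.1985, 0.3002]
eef_rot: [3.141, -0.0, 2.066]
force: [-0.0, 0.3, -0.6]
grip_width: 0.0619
grip_force: 25.0
```

apply_moves(deltas=[[255, 2.5, -3.1, 0, 0, 0, 0], [255, 2.5, -3.1, 0, 0, 0, 0], [255, 2.5, -3.1, 0, 0, 0, 0], [255, 2.5, -3.1, 0, 0, 0, 0], [255, 2.5, -3.1, 0, 0, 0, 0], [255, 2.5, -3.1, 0, 0, 0, 0], [255, 2.5, -3.1, 0, 0, 0, 0], [255, 2.2, -3, 0, 0, 0, 0], [255, 0, 0, 0, 0, 0, 0], [255, 0, 0, 0, 0, 0, 0]])

```text
time_s: 54.95
ee_pos: [0.6658, -0.0477, 0.2992]
eef_rot: [-3.141, -0.001, 2.065]
force: [0.2, 0.3, -1.2]
grip_width: 0.0622
grip_force: 25.0
```

apply_moves(deltas=[[255, 0, 0, -2, 0, 0, 0], [255, 0, 0, -1, 0, 0, 0], [255, 0, 0, -0.6, 0, 0, 0], [255, 0, 0, -0.4, 0, 0, 0], [255, 0, 0, 0, 0, 0, 0]])

```text
time_s: 55.45
ee_pos: [0.6654, -0.0465, 0.2602]
eef_rot: [-3.141, -0.0, 2.067]
force: [0.4, 0.1, -1.5]
grip_width: 0.0619
grip_force: 25.0
```

apply_moves(deltas=[[255, 0, 0, -1, 0, 0, 0], [255, 0, 0, -1, 0, 0, 0], [255, 0, 0, -0.5, 0, 0, 0], [255, 0, 0, 0, 0, 0, 0]])

```text
time_s: 55.85
ee_pos: [0.6655, -0.0472, 0.2342]
eef_rot: [-3.141, -0.001, 2.066]
force: [1.2, -0.6, -1.6]
grip_width: 0.062
grip_force: 25.0
```

apply_moves(deltas=[[255, 0, 0, -0.3, 0, 0, 0], [255, 0, 0, 0, 0, 0, 0], [255, 0, 0, -0.1, 0, 0, 0], [255, 0, 0, 0, 0, 0, 0]])

```text
time_s: 56.25
ee_pos: [0.666, -0.0473, 0.2319]
eef_rot: [3.141, 0.001, 2.066]
force: [1.1, -0.5, 2.9]
grip_width: 0.0623
grip_force: 25.0
```

Contact at the expected height. Release, back off and take the final look.

apply_moves(deltas=[[50, 0, 0, 0, 0, 0, 0], [50, 0, 0, 0, 0, 0, 0], [50, 0, 0, 0, 0, 0, 0], [0, 0, 0, 3, 0, 0, 0], [0, 0, 0, 4, 0, 0, 0], [0, 0, 0, 4, 0, 0, 0], [0, -4, 0, 0, 0, 0, 0], [0, -4, -2, 0, 0, 0, 0], [0, -4, -3, 0, 0, 0, 0], [0, -4, -3, 0, 0, 0, 0]])

```text
time_s: 57.25
ee_pos: [0.5039, -0.1275, 0.3411]
eef_rot: [-3.141, -0.0, 2.067]
force: [0.5, -1.3, 1.0]
grip_width: 0.0943
grip_force: 0.0
```

apply_moves(deltas=[[0, -4, -4, 0, 0, 0, 0], [0, -4, -4, 0, 0, 0, 0], [0, 0, -4, 0, 0, 0, 0], [0, 0, 0, 0, 0, 0, 0], [0, 0, 0, 0, 0, 0, 0]])

```text
time_s: 57.75
ee_pos: [0.4348, -0.2382, 0.341]
eef_rot: [-3.142, -0.001, 2.064]
force: [0.3, 1.0, 0.1]
grip_width: 0.094
grip_force: 0.0
```

Run:
```python
from h import *
o=ctrl.get_obs();print(o['time_s'],o['ee_pos'],o['force'])
t=cam('top');s=cam('side')
a=cv2.resize(t['img'][120:300,170:460,::-1],(532,330),interpolation=cv2.INTER_CUBIC)
b=cv2.resize(s['img'][85:265,165:455,::-1],(532,330),interpolation=cv2.INTER_CUBIC)[:270]
cv2.imwrite('pics/fin.png',np.vstack([a,b]))
```

```text
57.75 [ 0.43479236 -0.23817462  0.34104003] [0.3123419  0.96972307 0.12374001]
```

View pics/fin.png

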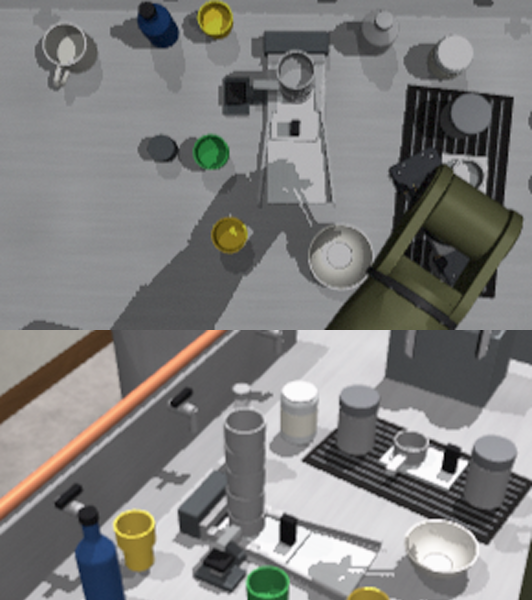

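The final view shows the four cups in one upright stack in the spare at (245,470). The spare is home with the pad up, the old holder is flat between the jars, and the bystanders are where they were.

```bash
python3 -c "
from station import ctrl
print(ctrl.hand_in())"
```

```text
the job is handed in; nothing more can be done
None
```

I handed the job in at about 58 s: the old holder lies flat on the mat, about 5–8 mm off midway between the jars by camera, the spare sits home against its catch (judged from the pictures), and all four steel cups are nested upright in its socket.

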